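Close a two-part wax mould in the bench screw press

TASK

Set the two-part aluminium mould on the press bed, upper half on top, and slide it back between the guide rails until it sits against the stop. Then take the revolving grip of the press crank and wind it clockwise, steadily and without letting go on the way, until the ram has pushed the proud upper half fully home and the press comes up firm; stop there, do not force it. Wind back about three quarters of a turn so that the ram stands clear, leave the closed mould in the press and do not disturb the other things on the bench.

Things in the scene. Friction and masses are not known exactly. Their poses are not given: they have to be found in the camera images.
- press: bench screw press, cast grey C-frame, fixed. Origin on the bench right under the vertical screw axis; x points from the open front to the back column, z up. Base 170 mm wide (y), from 140 mm before the axis to 135 mm behind it, bed top 30 mm above the bench. The head (58 mm round, underside 153 mm up, top 206 mm) and the ram overhang the bed: a mould in its place can only be pushed in from the front
- bed_mark (a point): point on the steel bed on the screw axis, 30 mm above the bench, axes as the press; the mould's centre lies over it when the mould is home against the stop, a 16 mm high bar across the bed with its face 65 mm behind this point (+x)
- rail_mouth (a point): point on the bed midway between the tips of the flared mouths of the guide rails, 40 mm before bed_mark (-x). The two steel rails are 12 mm high and run along the press's x, 64 mm apart inside, from 15 mm before to 65 mm behind bed_mark; the mouths flare to about 88 mm between their tips
- ram: ram of the press, 28 mm square steel slide on the screw axis, moves vertically and does not turn. Origin at the centre of its lower end, 112 to 121 mm above the bench at the start. Below it sticks out the pusher, a 42 x 42 mm steel foot clamped by a set screw: its face is 12 to 17 mm below this point, as it was last left, and is not measured
- crank (a joint): turn of the crank, rad, grows clockwise seen from above; clockwise lowers ram and crank together by 18 mm per turn (quick multi-start screw). At 0 the grip is on the press's +x side (back); starts within -1.6 to 1.6, limits -2.4 and 13.5. The empty screw drags with 1 to 3 N at the grip and stays where it is left
- grip (a point): middle of the crank's upright free-spinning wooden grip, 24 mm diameter, 64 mm tall, about 305 mm above the bench at the start, 65 mm from the screw axis. The crank arm lies 45 mm below this point. The space above is free: pinch it from above; the hand need not turn while it goes round
- mould: lower half of a two-part aluminium mould, 130 (x) x 60 (y) x 26 mm, whole mould 0.8 kg; origin at the centre of its underside, z up. Either end may go in first. It slides easily on the waxed bed (about 2 N)
- upper_top (a point): centre of the top of the upper half (127 x 57 x 14 mm), which stands 3 to 7 mm proud on two tight dowels; when home this point is 40 mm above the mould's underside. The dowels resist with 40 N (2 N more at the grip than the empty screw); once the halves meet, resistance climbs steeply. Firm is 80 N (3.5 N more at the grip); over 220 N (9.5 N more) marks the mould
- doming_block: steel doming block, 50 mm cube with round hollows; bystander, origin at the centre of its underside
- mandrel: tapered steel ring mandrel with wooden handle, 300 mm long, lying; bystander, origin at the centre of its underside
- hammer: small hammer, 240 mm, lying; bystander, origin at the centre of its underside
- brush: brush, 180 mm, lying; bystander, origin at the centre of its underside
- jar: glass jar with steel lid, 60 mm diameter, 75 mm tall; bystander, origin at the centre of its underside
- ring_box: blue ring box, 52 x 60 x 42 mm; bystander, origin at the centre of its underside
- calliper: slide calliper, 220 mm long, lying flat; bystander, origin at the centre of its underside
Not all that is in view belongs to the job. What is meant by the mould is not turquoise, and is the smaller of those in its own colour.

How it is judged:
By the outcome, as a careful person would: the job done as asked, in the order asked, and still so for the second after the job is handed in, with the robot touching nothing.
It also fails if it takes over 72 s, if anything falls off the work surface, if the arm or the gripper's body presses on something with over 40 N, if the wrist force passes 120 N, or if a joint passes its speed limit or range.

ROBOT

A 7-joint arm with a two-finger parallel gripper is mounted at the origin on the work surface. World frame = base frame: x ahead of the robot, y to its left, z up, the work surface at z = 0. Lengths are in mm, angles in rad, forces in N, time in s.
With the tool pointing down it reaches from about 400 to 850 mm from the base axis. Payload 4.4 kg.
Tool frame: the origin (TCP) lies at the very end of the fingers, on their centre line; the grasp point (between the pads) lies manip.pinch_z behind it (manip.pinch_z is the distance from the TCP to the grasp point, in mm); x points along the fingers, z is the direction in which the jaws open and shut, and the axes are right-handed (so a half turn about x gives the same grasp; the last joint's range is limited). The gripper opens to 94 mm and grips with 3 to 60 N. Pads are 16 mm wide; open, the fingers measure 119 mm over their backs; the gripper's body (75 mm by 177 mm) begins 78 mm behind the grasp point.
Start: joints at [-1.344, 0.628, 0.038, 1.517, -0.027, 0.996, -0.02], TCP at [187.587, 622.358, 205.478] pointing down, gripper open.
Joint ranges: [-3.06, 3.06], [-0.37, 2.12], [-1.25, 1.32], [0.18, 2.47], [-1.1, 4.24], [0.23, 1.98], [-2.94, 2.94]. Speed limits (rad/s): [2.57, 2.57, 3.14, 3.14, 3.14, 3.14, 3.14].

INTERFACE

Orientations are given as a unit quaternion [x, y, z, w].
In Python, from bench import read_state, viewer, job, manip gives the robot as it stands. The module is installed in compiled form; this text tells all that it offers.
- The arm moves only by the tool step_arm, never from a script. Its argument "deltas" is a list of rows, each a list of 5 numbers: the closure in counts, from 0 (fully open) to 255 (shut), then the shift along the tool's x, y, z in mm, then the turn about the tool's x in units of 5 degrees (1.0 is 5 degrees). A call has 1 to 8 rows; each row is the pose to reach, as a shift and turn from the pose commanded when the call began, along the tool's axes at that moment; what a row does not reach only later rows make up. A row lasts 1/12 s, in which the tool goes at most 41.7 mm and 7.16 degrees, less where a joint would pass 70% of its speed; a pose out of reach is approached as far as the arm can. A call with a gripper value outside its range is refused whole. The fingers move at their own pace and stop on an object; the grip force is fixed at half the most. Time passes only in rows, so rows that repeat a pose let the fingers close. It gives the time, the measured TCP pose, the force and the opening at its end, in the units of the state.
- read_state(): the state, without advancing time (a new reading comes with each control period).
- viewer.read_camera(name): name is "scene" or "top" or "wrist"; returns a dict with "img" (384x512x3 uint8, red, green, blue), "vertical_fov" (degrees; the focal length in pixels is half the picture's height over the tangent of half this angle, whatever the lens; pixels are square), "cx", "cy" (the principal point, pixels), "k1" (the pictures are not rectified: a ray, as slopes to the right and down, at radius r is drawn at 1 + k1 r^2 times it, then the intrinsics apply), "R" (3x3) and "t" (3): a world point X has camera coordinates R X + t; the wrist camera has in their place "tool_from_camera" (4x4, takes a point from camera to tool coordinates, whose origin is the TCP and whose axes are the tool frame's). Camera axes: x right, y down, z forward; pixel columns grow to the right and rows downward; lengths in mm; the calibration is good to about 2 mm. A picture is of the moment at which its call begins: read the wrist's pose just before it. There is no depth.
- job.close_job(): hands the job in, once; it reports no verdict.
The state is a dict: "clock": time; "joint_pos": joint angles; "joint_velocities": joint speeds; "tau": joint torques, N m; "position": TCP position; "tool_rot": TCP orientation; "contact_force": force on the tool from outside, world axes, zero at the start; "ft_torque": the same for the moment, N m; "finger_gap": opening from 0.0 (shut) to 1.0 (fully open).
Only numpy, scipy, OpenCV 4.12 (cv2) and the standard library are available. Lean on these libraries where they do the work, as an engineer would, in place of code of your own. Each camera call takes 0.05 s, during which the arm holds its last target.

## Working session

There is one attempt and no reset: what is moved stays moved. The work goes in short steps, Python scripts to look and compute and a tool call to move; the robot and the scene stay as the last step left them, time stands still between calls to the robot, and variables do not carry over. Pictures are saved under pics/ and viewed, and the job is handed in when it is done.

Besides the shell and the picture viewer there is one more tool, called after ">>>" as name([rows], argument=value, ...), one row to a line, values as JSON. step_arm: Moves the arm, as the interface text tells. Its arguments: {"type":"object","properties":{"deltas":{"type":"array","items":{"type":"array","items":{"type":"number"}}}},"required":["deltas"]}

```bash
mkdir -p pics; ls; cat > h.py <<'E'
import numpy as np, cv2
from bench import read_state, viewer, job, manip
def cam(n):
    c=viewer.read_camera(n); return c
def save(n,f,scale=1.5,crop=None):
    c=cam(n); im=c["img"][:,:,::-1]
    if crop: x0,y0,x1,y1=crop; im=im[y0:y1,x0:x1]
    cv2.imwrite("pics/"+f,cv2.resize(im,None,fx=scale,fy=scale,interpolation=cv2.INTER_CUBIC)); return c
E
python3 - <<'E'
from h import *
print(read_state()); print(manip.pinch_z)
for n in("scene","top","wrist"):
    c=save(n,n+"0.png"); print({k:v for k,v in c.items() if k!="img"})
    import pickle; pickle.dump(c,open(n+"0.pkl","wb"))
E
```

```text
pics
{'clock': 0.0, 'joint_pos': array([-1.3437717 ,  0.62934131,  0.03843728,  1.51833158, -0.02697054,
        0.99633163, -0.02001096]), 'joint_velocities': array([ 6.28126580e-05,  5.50353659e-04, -2.90631580e-04, -1.26160528e-03,
        3.40537075e-04,  4.11874933e-05,  7.38157085e-04]), 'tau': array([ 6.90202578e-04, -5.49746704e+01,  1.14399746e+00, -1.86620396e+01,
       -5.21650328e-02,  2.41874013e-02,  1.82152235e-04]), 'position': array([187.41396541, 621.70083655, 204.56884669]), 'tool_rot': array([-0.42212044,  0.56812062,  0.42129575,  0.56706542]), 'contact_force': array([0.03302501, 0.13929405, 0.32737748]), 'ft_torque': array([0.02711392, 0.01758259, 0.0433278 ]), 'finger_gap': 0.9968375017476466}
18.8
{'vertical_fov': 50.85651363752444, 'cx': 256.55522066839, 'cy': 182.4831658013311, 'k1': -0.1210556796077051, 'R': array([[-0.45464799,  0.89065411,  0.00551918],
       [ 0.62041669,  0.32113503, -0.71551061],
       [-0.63904486, -0.32188127, -0.69858007]]), 't': array([ 267.31279388, -175.77258578, 1928.8462542 ])}
{'vertical_fov': 46.30160763353294, 'cx': 258.1555331393768, 'cy': 189.43717333407034, 'k1': -0.1278372745354183, 'R': array([[ 0.08202461, -0.99662899, -0.0016161 ],
       [-0.97282704, -0.07971317, -0.21737836],
       [ 0.21651675,  0.01940256, -0.97608608]]), 't': array([ -41.03719098,  550.67095658, 1436.32832098])}
{'vertical_fov': 67.93897976728165, 'cx': 257.8734272176475, 'cy': 190.93189492098514, 'k1': -0.05539675810911617, 'tool_from_camera': array([[-3.73972090e-04, -2.87258036e-01,  9.57853162e-01,
        -1.78376273e+02],
       [-3.75024404e-05, -9.57853225e-01, -2.87258070e-01,
         8.36017491e+01],
       [ 9.99999929e-01, -1.43348332e-04,  3.47437495e-04,
        -3.94022502e-01],
       [ 0.00000000e+00,  0.00000000e+00,  0.00000000e+00,
         1.00000000e+00]])}
```

View pics/scene0.png

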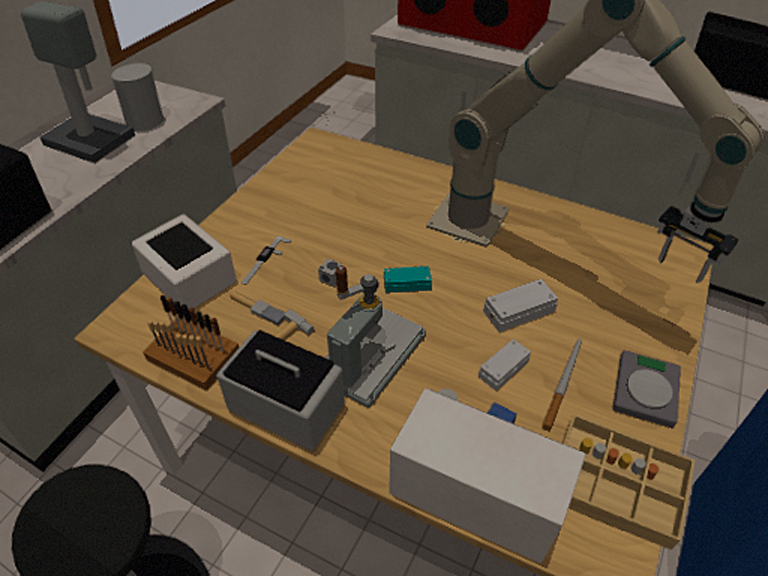

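View pics/top0.png

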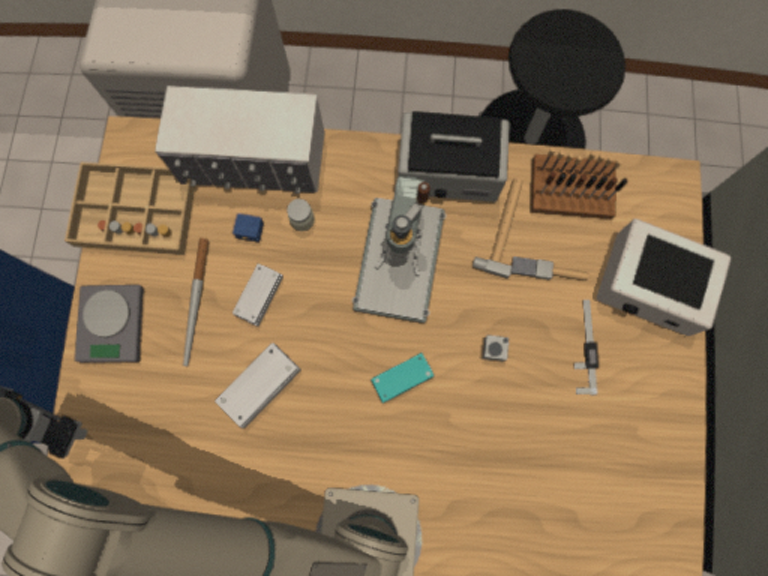

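View pics/wrist0.png

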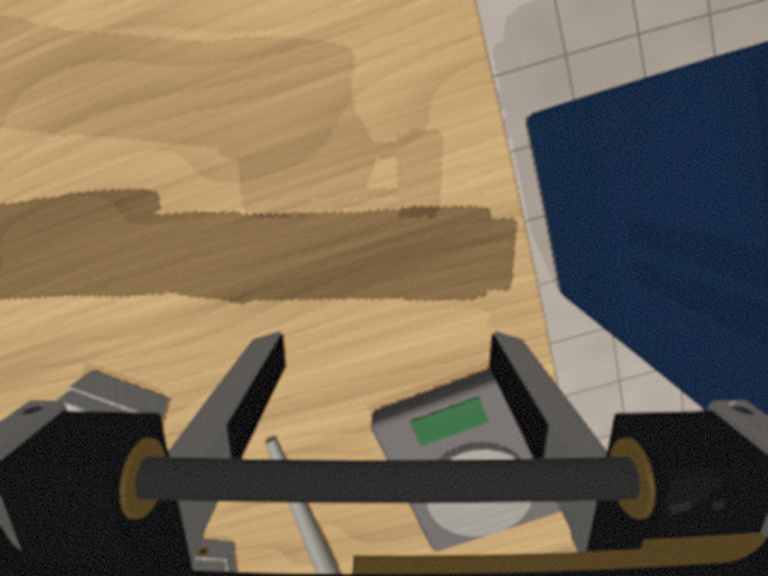

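```bash
cat >> h.py <<'E'
import pickle
from scipy.optimize import least_squares
from scipy.spatial.transform import Rotation as Rn
def K(c):
    f=192/np.tan(np.radians(c["vertical_fov"]/2)); return f
def RT(c,st=None):
    if "R" in c: return np.array(c["R"]),np.array(c["t"])
    T=np.array(c["tool_from_camera"]); Rw=Rn.from_quat(st["tool_rot"]).as_matrix()
    Rc=Rw@T[:3,:3]; tc=Rw@T[:3,3]+st["position"]
    return Rc.T,-Rc.T@tc
def proj(c,X,st=None):
    R,t=RT(c,st); X=np.atleast_2d(X); p=X@R.T+t; s=p[:,:2]/p[:,2:]
    r2=(s**2).sum(1,keepdims=True); s=s*(1+c["k1"]*r2)
    return s*K(c)+[c["cx"],c["cy"]]
def unproj(c,uv,z,st=None):
    R,t=RT(c,st); uv=np.atleast_2d(uv).astype(float); d=(uv-[c["cx"],c["cy"]])/K(c); s=d.copy()
    for _ in range(20): s=d/(1+c["k1"]*(s**2).sum(1,keepdims=True))
    ray=np.c_[s,np.ones(len(s))]@R; C=-R.T@t
    k=(z-C[2])/ray[:,2]; return C+ray*k[:,None]
def crop(c,f,box,scale):
    x0,y0,x1,y1=box; im=c["img"][y0:y1,x0:x1,::-1]
    cv2.imwrite("pics/"+f,cv2.resize(np.ascontiguousarray(im),None,fx=scale,fy=scale,interpolation=cv2.INTER_CUBIC))
E
python3 - <<'E'
from h import *
t=pickle.load(open("top0.pkl","rb")); s=pickle.load(open("scene0.pkl","rb"))
crop(t,"t_press.png",(225,110,305,220),5); crop(t,"t_mould.png",(140,165,210,225),8)
crop(s,"s_press.png",(200,170,300,280),5); crop(s,"s_mould.png",(310,215,370,265),8)
E
```

```text
(no output)
```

View pics/t_press.png

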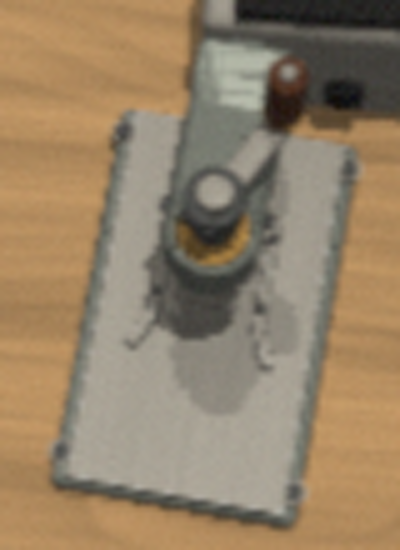

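View pics/t_mould.png

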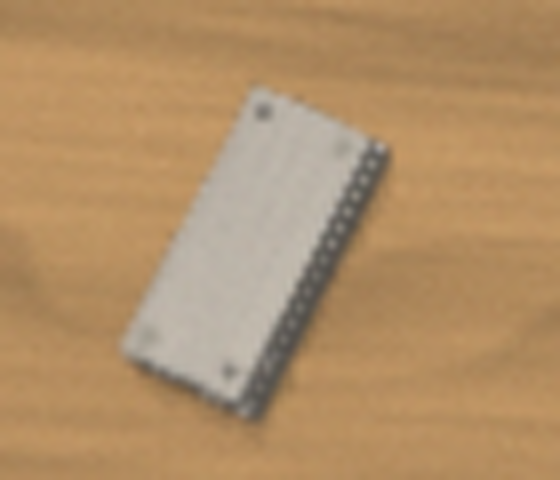

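View pics/s_press.png

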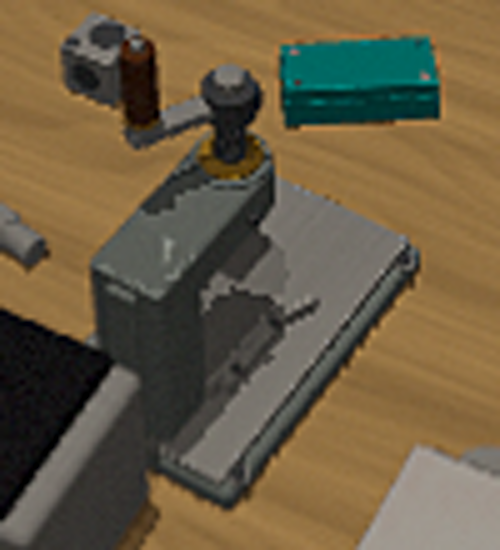

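View pics/s_mould.png

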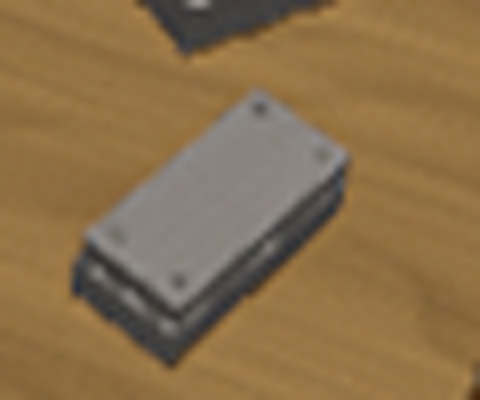

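```bash
cat > fit0.py <<'E'
from h import *
t=pickle.load(open("top0.pkl","rb")); s=pickle.load(open("scene0.pkl","rb"))
def o(l,sc,off): return (np.array(l,float)+.5)/sc-.5+off
tm=o([(255,88),(370,145),(240,405),(122,352)],8,(140,165))
sm=o([(258,88),(348,157),(180,305),(85,237)],8,(310,215))
# mould fit: center x,y,yaw, ztop
print("top z45",unproj(t,tm,45).round(1).tolist()); print("scene z45",unproj(s,sm,45).round(1).tolist())
tp=o([(125,112),(357,148),(297,512),(58,480)],5,(225,110))
print("press top",unproj(t,tp,30).round(1).tolist())
print("mouth",unproj(t,o([(128,345),(266,368)],5,(225,110)),42).round(1).tolist())
g=o([(290,70)],5,(225,110)); gs=o([(140,45)],5,(200,170))
print("grip",unproj(t,g,337).round(1),unproj(s,gs,337).round(1))
k=o([(213,193)],5,(225,110)); ks=o([(230,75)],5,(200,170))
print("knob", [ (z,unproj(t,k,z)[0,:2].round(1),unproj(s,ks,z)[0,:2].round(1)) for z in (270,290,310)])
def box(c,yaw,L,W,z):
    d=np.array([np.cos(yaw),np.sin(yaw)]);n=np.array([-d[1],d[0]])
    return np.array([[*(c+a*d*L/2+b*n*W/2),z] for a,b in((1,1),(1,-1),(-1,-1),(-1,1))])
for L,W,nm,A,cc in((127,57,"t",tm,t),):
    pass
def f(p):
    b=box(p[:2],p[2],127,57,p[3]); 
    return np.r_[(proj(t,b)-tm).ravel(),(proj(s,b)-np.roll(sm,R0,0)).ravel(),(p[3]-45)/4]
for R0 in range(4):
    r=least_squares(f,[*unproj(t,tm,45)[:,:2].mean(0),np.radians(-20),45]); print(R0,r.x.round(3),r.cost.round(2))
def fp(p):
    b=box(p[:2],p[2],275,170,p[3]); return np.r_[(proj(t,b)-tp).ravel(),p[3]-30]
r=least_squares(fp,[*unproj(t,tp,30)[:,:2].mean(0),0,30]); print(r.x,r.cost, r.fun.round(2))
E
python3 fit0.py
```

```text
top z45 [[579.8, 303.2, 45.0], [559.0, 251.0, 45.0], [443.5, 292.6, 45.0], [461.6, 345.4, 45.0]]
scene z45 [[447.7, 290.4, 45.0], [468.3, 341.6, 45.0], [583.5, 299.7, 45.0], [567.3, 248.1, 45.0]]
press top [[762.4, 51.7, 30.0], [749.2, -112.4, 30.0], [488.5, -88.4, 30.0], [497.2, 74.1, 30.0]]
mouth [[591.7, 34.5, 42.0], [583.3, -60.0, 42.0]]
grip [[684.9 -54.1 337. ]] [[681.7 -57.  337. ]]
knob [(270, array([630.8, -16.2]), array([619.9, -26.6])), (290, array([624.3, -16.3]), array([637.6, -16.8])), (310, array([617.9, -16.5]), array([655.4,  -7. ]))]
0 [5.09331e+02 2.96548e+02 5.00000e-03 3.91640e+01] 1993.28
1 [511.32  296.526  -0.729  39.123] 900.43
2 [ 5.12514e+02  2.96730e+02 -3.45000e-01  4.22290e+01] 2.97
3 [5.11401e+02 2.96830e+02 1.34000e-01 4.16690e+01] 777.27
[ 6.24872633e+02 -1.87070336e+01 -8.22021140e-02  2.97805101e+01] 7.063117061066714 [-0.7  -1.78  0.75 -1.46  0.96  2.33 -1.    0.61 -0.22]
```

```bash
cat >> h.py <<'E'
def mv(target,yaw=None,st=None):
    """target TCP world; yaw = world heading of tool z axis (mod pi). returns delta x,y,z,turn units"""
    st=st or read_state(); R=Rn.from_quat(st["tool_rot"]).as_matrix()
    d=R.T@(np.array(target)-st["position"])
    u=0
    if yaw is not None:
        cur=np.arctan2(R[1,2],R[0,2]); a=yaw-cur; a=(a+np.pi)%(2*np.pi)-np.pi
        u=-np.degrees(a)/5   # tool x down => turn about x positive = world clockwise
    return d.round(1),round(u,2)
def tell():
    st=read_state(); R=Rn.from_quat(st["tool_rot"]).as_matrix()
    print("t",round(st["clock"],2),"pos",st["position"].round(1),"F",st["contact_force"].round(2),"gap",round(st["finger_gap"]*94,1),"zhead",round(np.arctan2(R[1,2],R[0,2]),3),"j",st["joint_pos"].round(2))
    return st,R
E
python3 - <<'E'
from h import *
st,R=tell(); print(R.round(3))
print(mv((511,297,150),1.2257,st)) ; print(st["joint_pos"])
E
```

```text
t 0.15 pos [187.5 621.9 204.8] F [-0.11  0.15  0.22] gap 93.9 zhead 1.278 j [-1.34  0.63  0.04  1.52 -0.03  1.   -0.02]
[[-0.    -0.957  0.289]
 [-0.001  0.289  0.957]
 [-1.    -0.    -0.001]]
(array([  55.1, -403.5, -217.6]), np.float64(0.6))
[-1.34377527  0.62910471  0.038453    1.5181051  -0.0269818   0.99630902
 -0.01996666]
```

>>> step_arm([
  [0,0,-30,-16,0.6],
  [0,0,-66,-36,0.6],
  [0,0,-103,-55,0.6],
  [0,0,-140,-75,0.6],
  [0,0,-176,-95,0.6],
  [0,0,-213,-115,0.6],
  [0,0,-250,-135,0.6],
  [0,0,-285,-153,0.6],
])

```text
clock: 0.82
position: [417.4, 391.5, 205.4]
tool_rot: [-0.407, 0.579, 0.407, 0.578]
contact_force: [1.1, 0.4, 0.4]
finger_gap: 0.999
```

```bash
python3 - <<'E'
from h import *
st,R=tell()
print(mv((495,303,190),1.2257,st))
E
```

```text
t 0.82 pos [417.4 391.5 205.4] F [1.15 0.37 0.38] gap 93.9 zhead 1.225 j [-0.84  0.52  0.06  1.74 -0.04  0.89  0.46]
(array([  15.4, -103. ,  -57. ]), np.float64(-0.0))
```

>>> step_arm([
  [0,5,-34,-19,0],
  [0,10,-68,-38,0],
  [0,15,-103,-57,0],
  [0,15,-103,-57,0],
  [0,15,-103,-57,0],
])

```text
clock: 1.23
position: [495.6, 301.9, 189.9]
tool_rot: [-0.405, 0.58, 0.404, 0.579]
contact_force: [-1.3, 0.5, 0.1]
finger_gap: 1.001
```

```bash
python3 - <<'E'
from h import *
st,R=tell()
c=save("wrist","w1.png"); pickle.dump((c,st),open("w1.pkl","wb"))
E
```

```text
t 1.23 pos [495.6 301.9 189.9] F [-1.3   0.51  0.12] gap 94.1 zhead 1.219 j [-0.63  0.55  0.06  1.74 -0.04  0.86  0.66]
```

View pics/w1.png

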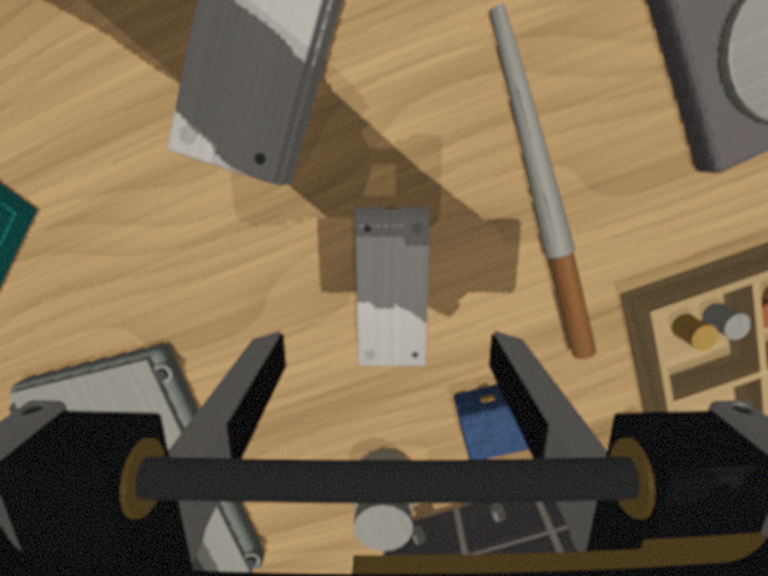

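```bash
python3 - <<'E'
from h import *
c,st=pickle.load(open("w1.pkl","rb"))
crop(c,"w1m.png",(228,130,298,250),5)
E
```

```text
(no output)
```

View pics/w1m.png

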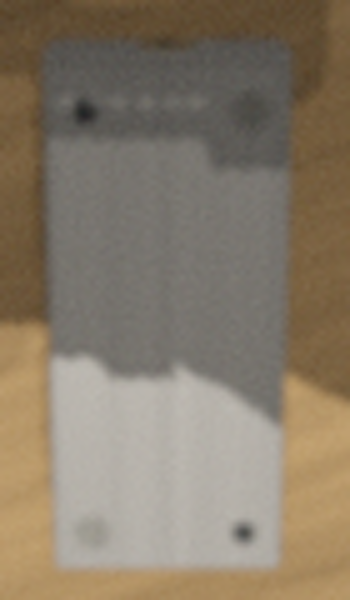

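```bash
python3 - <<'E'
from h import *
c,st=pickle.load(open("w1.pkl","rb"))
p=(np.array([(46,60),(292,60),(281,568),(56,568)],float)+.5)/5-.5+(228,130)
for z in(43,45,47):
    X=unproj(c,p,z,st)
    print(X.round(1).tolist(),X.mean(0).round(1),[round(float(np.linalg.norm(X[i]-X[i-1])),1) for i in range(4)])
    print(np.arctan2(*(X[2]-X[1])[[1,0]]),np.arctan2(*(X[3]-X[0])[[1,0]]))
d=(np.array([(83,110),(250,110),(243,532),(93,532)],float)+.5)/5-.5+(228,130)
X=unproj(c,d,45,st);print(X.mean(0))
E
```

```text
[[445.5, 294.2, 43.0], [464.7, 346.7, 43.0], [584.7, 303.6, 43.0], [565.1, 250.2, 43.0]] [515.  298.7  43. ] [127.4, 55.8, 127.4, 56.9]
-0.3448231182136554 -0.35297985771122337
[[445.3, 294.5, 45.0], [464.4, 346.6, 45.0], [583.6, 303.8, 45.0], [564.2, 250.7, 45.0]] [514.4 298.9  45. ] [126.7, 55.5, 126.7, 56.5]
-0.3448231182136554 -0.3529798577112235
[[445.2, 294.7, 47.0], [464.1, 346.5, 47.0], [582.6, 303.9, 47.0], [563.3, 251.2, 47.0]] [513.8 299.1  47. ] [125.9, 55.2, 125.9, 56.2]
-0.34482311821365524 -0.3529798577112233
[514.93408067 298.31159763  45.        ]
```

```bash
python3 - <<'E'
from h import *
st,R=tell()
print(mv((514,298,4),1.222,st))
E
```

```text
t 1.28 pos [494.1 304.4 190.1] F [-1.58  0.33  0.45] gap 93.9 zhead 1.223 j [-0.64  0.55  0.06  1.74 -0.04  0.86  0.66]
(array([186.1, -21.1,   0.8]), np.float64(0.02))
```

>>> step_arm([
  [0,25,-10,1,0],
  [0,62,-21,1,0],
  [0,100,-21,1,0],
  [0,125,-21,1,0],
  [0,125,-21,1,0],
  [0,125,-21,1,0],
])

```text
clock: 1.78
position: [512.1, 300.3, 64.7]
tool_rot: [-0.407, 0.579, 0.408, 0.577]
contact_force: [0.6, 0.2, 1.0]
finger_gap: 0.997
```

```bash
python3 - <<'E'
from h import *
st,R=tell()
c=save("wrist","w2.png"); pickle.dump((c,st),open("w2.pkl","wb"))
st,R=tell()
print(mv((514,298,4),1.222,st))
E
```

```text
t 1.78 pos [512.1 300.3  64.7] F [0.55 0.25 0.99] gap 93.7 zhead 1.228 j [-0.6   0.73  0.04  1.8  -0.05  0.62  0.7 ]
t 1.83 pos [513.6 300.8  66.3] F [0.89 0.04 0.26] gap 94.0 zhead 1.228 j [-0.6   0.73  0.04  1.79 -0.05  0.62  0.7 ]
(array([62.3, -1.3, -2.6]), np.float64(0.07))
```

View pics/w2.png

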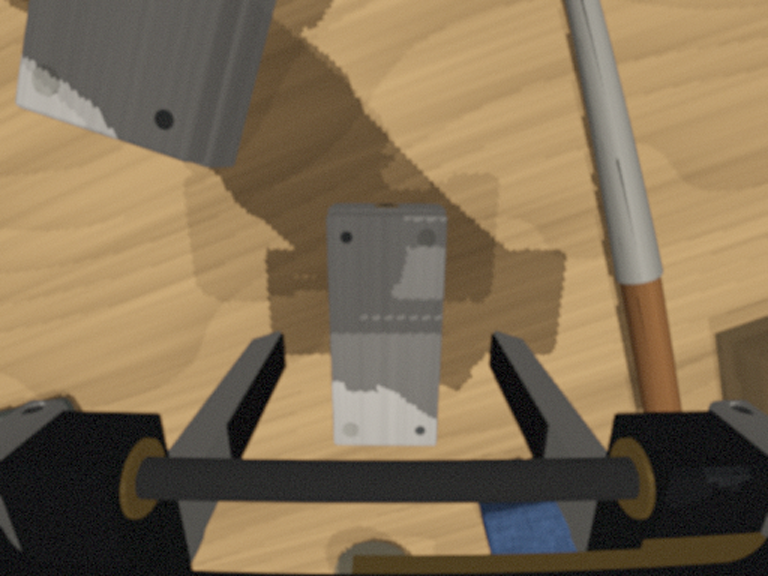

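>>> step_arm([
  [0,25,-1,-1,0],
  [0,45,-1,-2,0],
  [0,61,-1,-2,0],
  [0,61,-1,-2,0],
  [0,61,-1,-2,0],
])

```text
clock: 2.25
position: [514.9, 297.9, 6.1]
tool_rot: [-0.407, 0.578, 0.407, 0.579]
contact_force: [0.0, -0.3, 0.5]
finger_gap: 1.004
```

>>> step_arm([
  [120,0,0,0,0],
  [160,0,0,0,0],
  [200,0,0,0,0],
  [255,0,0,0,0],
  [255,0,0,0,0],
  [255,0,0,0,0],
])

```text
clock: 2.75
position: [514.9, 297.6, 5.0]
tool_rot: [-0.407, 0.578, 0.407, 0.579]
contact_force: [0.9, 0.9, 3.5]
finger_gap: 0.634
```

```bash
python3 - <<'E'
from h import *
st,R=tell()
E
```

```text
t 2.75 pos [514.9 297.6   5. ] F [0.9  0.94 3.48] gap 59.6 zhead 1.226 j [-0.59  0.82  0.03  1.82 -0.05  0.5   0.7 ]
```

```bash
python3 - <<'E'
from h import *
st,R=tell()
print(mv((584,180,230),1.489,st))
E
```

```text
t 2.75 pos [514.9 297.6   5. ] F [0.9  0.94 3.48] gap 59.6 zhead 1.226 j [-0.59  0.82  0.03  1.82 -0.05  0.5   0.7 ]
(array([-225.1, -105. ,  -86.8]), np.float64(-3.02))
```

>>> step_arm([
  [255,-10,0,0,0],
  [255,-30,0,0,0],
  [255,-60,0,0,0],
  [255,-90,0,0,0],
  [255,-115,0,0,0],
  [255,-130,0,0,0],
  [255,-130,0,0,0],
])

```text
clock: 3.33
position: [515.5, 297.1, 137.4]
tool_rot: [-0.407, 0.577, 0.406, 0.58]
contact_force: [0.8, 0.2, -7.9]
finger_gap: 0.634
```

```bash
python3 - <<'E'
from h import *
st,R=tell()
print(mv((584,180,230),1.489,st))
E
```

```text
t 3.33 pos [515.5 297.1 137.4] F [ 0.75  0.17 -7.93] gap 59.6 zhead 1.225 j [-0.6   0.63  0.05  1.75 -0.04  0.76  0.7 ]
(array([ -92.6, -104.4,  -86.7]), np.float64(-3.02))
```

>>> step_arm([
  [255,-12,-13,-11,-0.4],
  [255,-30,-34,-28,-1],
  [255,-48,-54,-45,-1.6],
  [255,-66,-74,-62,-2.2],
  [255,-82,-92,-77,-2.7],
  [255,-93,-104,-87,-3],
  [255,-93,-104,-87,-3],
  [255,-93,-104,-87,-3],
])

```text
clock: 4.0
position: [582.0, 177.7, 225.9]
tool_rot: [-0.477, 0.522, 0.478, 0.52]
contact_force: [-0.3, 1.0, -7.7]
finger_gap: 0.64
```

```bash
python3 - <<'E'
from h import *
st,R=tell()
c=save("wrist","w3.png"); pickle.dump((c,st),open("w3.pkl","wb"))
st,R=tell()
E
```

```text
t 4.0 pos [582.  177.7 225.9] F [-0.32  1.   -7.7 ] gap 60.1 zhead 1.484 j [-0.33  0.55 -0.02  1.61  0.01  0.99  1.13]
t 4.05 pos [580.8 179.4 225.4] F [ 0.23  0.79 -8.47] gap 59.5 zhead 1.486 j [-0.33  0.55 -0.02  1.61  0.01  0.99  1.13]
```

View pics/w3.png

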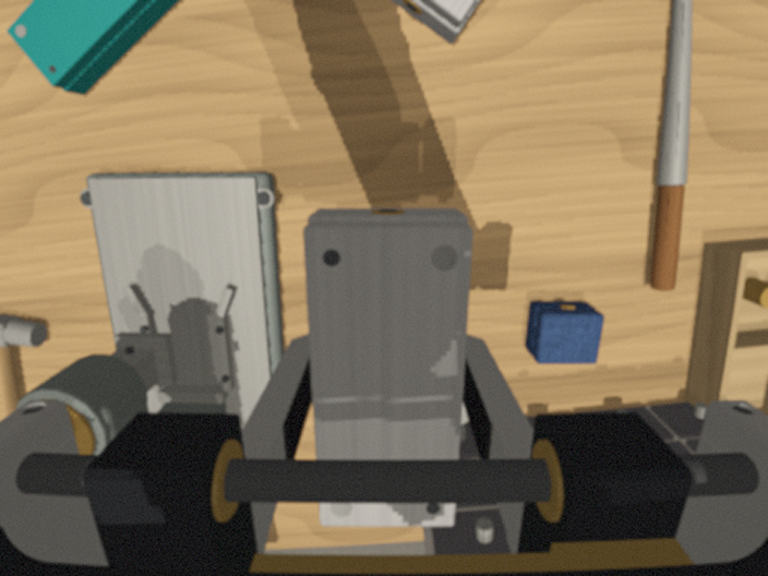

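```bash
python3 - <<'E'
from h import *
c,st=pickle.load(open("w3.pkl","rb"))
crop(c,"w3a.png",(45,105,195,285),4)
E
```

```text
(no output)
```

View pics/w3a.png

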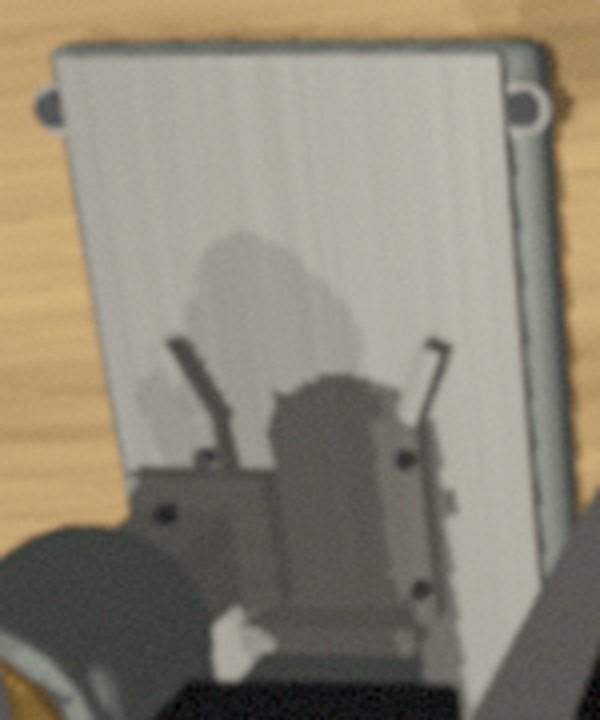

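```bash
python3 - <<'E'
from h import *
c,st=pickle.load(open("w3.pkl","rb"))
def P(l,z): return unproj(c,(np.array(l,float)+.5)/4-.5+(45,105),z,st)
F=P([(55,58),(500,55)],30); print("front",F.round(1).tolist(),np.linalg.norm(F[1]-F[0]),np.arctan2(*(F[1]-F[0])[[1,0]])-0)
L=P([(55,58),(128,500)],30);Rr=P([(500,55),(540,580)],30)
for X in(L,Rr): print("edge",X.round(1).tolist(),np.arctan2(*(X[1]-X[0])[[1,0]]))
T=P([(177,342),(440,345)],42);print("tips",T.round(1).tolist(),np.linalg.norm(T[1]-T[0]),T.mean(0),np.arctan2(*(T[1]-T[0])[[1,0]]))
B=P([(226,412),(238,468),(426,425),(440,610)],42);print("rail",B.round(1).tolist(), np.arctan2(*(B[3]-B[2])[[1,0]]))
print("base bottom right", P([(560,45)],0),P([(60,45),(540,42)],27))
E
```

```text
front [[488.9, -78.5, 30.0], [503.1, 70.0, 30.0]] 149.20342439857265 1.4756439782816524
edge [[488.9, -78.5, 30.0], [645.9, -95.4, 30.0]] -0.10751425826116315
edge [[503.1, 70.0, 30.0], [689.6, 52.2, 30.0]] -0.0954943761768452
tips [[585.4, -53.0, 42.0], [594.3, 37.4, 42.0]] 90.79919509780976 [589.8551247   -7.77169948  42.        ] 1.4727050199476077
rail [[611.6, -42.0, 42.0], [632.3, -42.9, 42.0], [622.0, 27.1, 42.0], [692.7, 18.0, 42.0]] -0.1283223238379639
base bottom right [[502.05946155  82.26154768   0.        ]] [[484.91429762 -77.74173926  27.        ]
 [500.31387854  82.76883916  27.        ]]
```

```bash
python3 - <<'E'
from h import *
st,R=tell()
print(mv((480,0,150),1.473,st)); print(mv((480,0,48),1.473,st))
E
```

```text
t 4.05 pos [580.8 179.4 225.4] F [ 0.23  0.79 -8.47] gap 59.5 zhead 1.486 j [-0.33  0.55 -0.02  1.61  0.01  0.99  1.13]
(array([  75.9,   85. , -187.2]), np.float64(0.15))
(array([ 177.9,   84.6, -187.1]), np.float64(0.15))
```

>>> step_arm([
  [255,3,13,-12,0.15],
  [255,10,30,-38,0.15],
  [255,20,50,-68,0.15],
  [255,32,70,-100,0.15],
  [255,45,82,-130,0.15],
  [255,58,85,-160,0.15],
  [255,70,85,-180,0.15],
  [255,76,85,-187,0.15],
])

```text
clock: 4.72
position: [479.0, -2.4, 149.2]
tool_rot: [-0.474, 0.526, 0.475, 0.522]
contact_force: [-0.7, -0.4, -7.8]
finger_gap: 0.634
```

```bash
python3 - <<'E'
from h import *
st,R=tell()
print(mv((494.5,-1.2,44),1.473,st)); print(mv((539.2,-5.6,40),1.473,st))
c=save("wrist","w4.png"); pickle.dump((c,st),open("w4.pkl","wb"))
E
```

```text
t 4.72 pos [479.   -2.4 149.2] F [-0.7  -0.41 -7.8 ] gap 59.6 zhead 1.472 j [-0.04  0.47 -0.02  2.04  0.02  0.64  1.4 ]
(array([105.1, -15.9,   3. ]), np.float64(-0.02))
(array([108.9, -60.8,   3.1]), np.float64(-0.02))
```

View pics/w4.png

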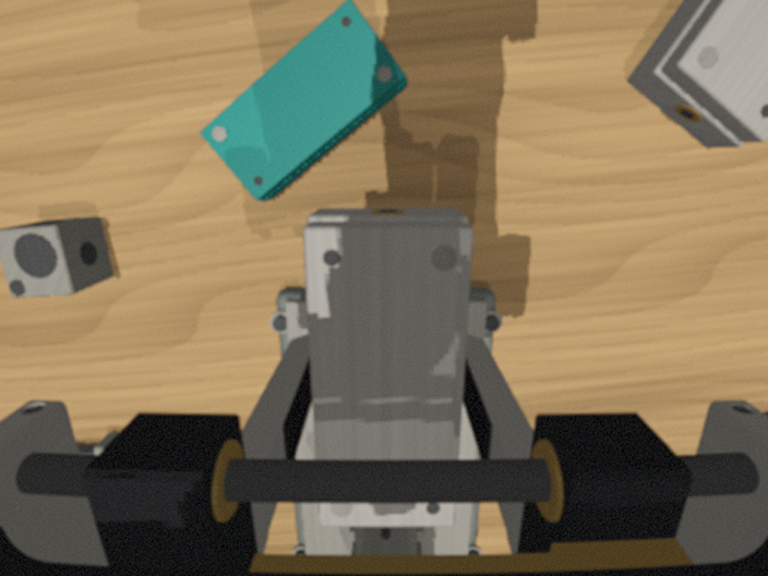

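```bash
python3 - <<'E'
from h import *
c,st=pickle.load(open("w4.pkl","rb"))
X=unproj(c,np.array([(280.5,323),(493,322)])/1.5,28,st);print(X,X.mean(0))
crop(c,"w4a.png",(190,340,330,384),5)
c,st=pickle.load(open("w3.pkl","rb"))
X=unproj(c,(np.array([(50,108),(525,108)])+.5)/4-.5+(45,105),28,st);print(X,X.mean(0))
E
```

```text
[[505.16096924 -86.25143469  28.        ]
 [520.09722391  73.11715302  28.        ]] [512.62909658  -6.56714084  28.        ]
[[504.68823797 -86.09077574  28.        ]
 [520.6236563   74.81128801  28.        ]] [512.65594713  -5.63974386  28.        ]
```

View pics/w4a.png

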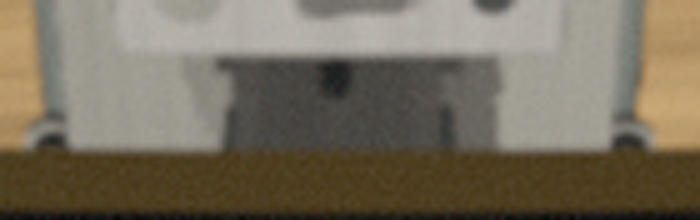

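```bash
python3 - <<'E'
from h import *
c,st=pickle.load(open("w4.pkl","rb"))
X=unproj(c,(np.array([(50,140),(630,140)])+.5)/5-.5+(190,340),28,st);print(X,X.mean(0))
# rail dark inner edges: 
X=unproj(c,(np.array([(228,120),(447,120),(500,120)])+.5)/5-.5+(190,340),42,st);print(X)
E
```

```text
[[ 730.2088686  -109.21219008   28.        ]
 [ 745.73006471   50.57005425   28.        ]] [737.96946665 -29.32106791  28.        ]
[[711.58594287 -56.03059783  42.        ]
 [717.1157721    0.96001322  42.        ]
 [718.58125352  14.75378022  42.        ]]
```

```bash
python3 - <<'E'
from h import *
st,R=tell()
print(mv((493.6,-3.3,44),1.473,st)); print(mv((538.4,-7.7,40),1.473,st))
E
```

```text
t 4.77 pos [479.2  -2.2 148.7] F [-0.41 -2.   -9.  ] gap 59.6 zhead 1.471 j [-0.04  0.48 -0.02  2.04  0.02  0.64  1.4 ]
(array([104.7, -15.1,   0.6]), np.float64(-0.02))
(array([108.4, -60.1,   0.7]), np.float64(-0.02))
```

>>> step_arm([
  [255,15,-3,0,0],
  [255,40,-7,0,0],
  [255,70,-12,0,0],
  [255,95,-15,0,0],
  [255,105,-16,0,0],
  [255,105,-16,0,0],
  [255,105,-16,0,0],
])

```text
clock: 5.35
position: [498.1, 0.2, 46.4]
tool_rot: [-0.475, 0.523, 0.476, 0.523]
contact_force: [0.4, -0.3, -8.4]
finger_gap: 0.636
```

```bash
python3 - <<'E'
from h import *
st,R=tell()
print(mv((538.4,-7.7,40),1.473,st))
E
```

```text
t 5.35 pos [4.981e+02 2.000e-01 4.640e+01] F [ 0.36 -0.34 -8.35] gap 59.7 zhead 1.476 j [-0.05  0.67 -0.02  2.07  0.02  0.4   1.4 ]
(array([  6.4, -40.8,  -4. ]), np.float64(0.03))
```

>>> step_arm([
  [255,2,-8,-1,0],
  [255,3,-20,-2,0],
  [255,5,-32,-3,0],
  [255,6,-41,-4,0],
  [255,6,-41,-4,0],
])

```text
clock: 5.77
position: [543.0, -9.6, 41.8]
tool_rot: [-0.477, 0.522, 0.474, 0.525]
contact_force: [0.1, -0.8, -7.8]
finger_gap: 0.635
```

```bash
python3 - <<'E'
from h import *
st,R=tell()
c=cam("top"); crop(c,"t5.png",(215,110,315,240),5);pickle.dump(c,open("t5.pkl","wb"))
st,R=tell()
E
```

```text
t 5.77 pos [543.   -9.6  41.8] F [ 0.06 -0.81 -7.77] gap 59.7 zhead 1.474 j [-0.02  0.72 -0.02  1.96  0.03  0.46  1.41]
t 5.82 pos [540.6  -9.3  41.4] F [ 0.21 -0.12 -7.44] gap 60.1 zhead 1.474 j [-0.02  0.72 -0.02  1.96  0.03  0.47  1.41]
```

View pics/t5.png

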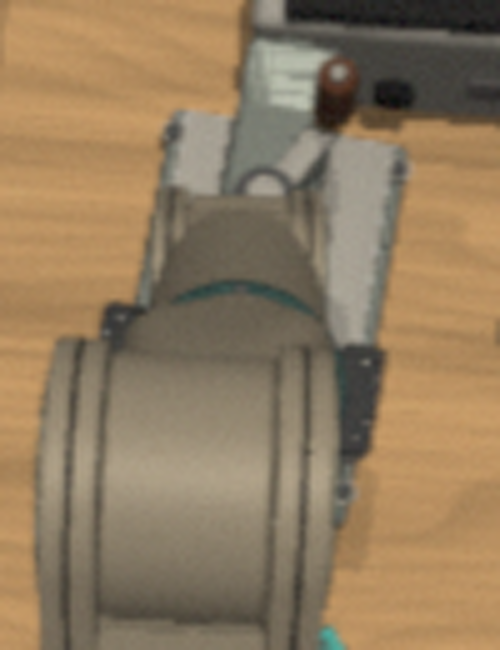

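>>> step_arm([
  [255,3,0,0,0],
  [255,5,0,0,0],
  [255,6,0,0,0],
  [255,6,0,0,0],
])

```text
clock: 6.15
position: [537.8, -8.9, 34.9]
tool_rot: [-0.475, 0.524, 0.476, 0.523]
contact_force: [-2.3, 0.3, 0.4]
finger_gap: 0.634
```

```bash
python3 - <<'E'
from h import *
st,R=tell()
E
```

```text
t 6.15 pos [537.8  -8.9  34.9] F [-2.27  0.31  0.39] gap 59.6 zhead 1.475 j [-0.02  0.73 -0.02  1.96  0.03  0.45  1.41]
```

>>> step_arm([
  [0,0,0,0,0],
  [0,0,0,0,0],
  [0,-4,0,0,0],
  [0,-25,0,0,0],
  [0,-55,0,0,0],
  [0,-65,8,0,0],
  [60,-65,35,0,0],
  [120,-65,65,0,0],
])

```text
clock: 6.82
position: [475.6, -2.8, 100.6]
tool_rot: [-0.476, 0.522, 0.474, 0.525]
contact_force: [-0.2, 0.8, -0.7]
finger_gap: 0.891
```

>>> step_arm([
  [133,0,15,0,0],
  [133,0,23,0,0],
  [133,0,23,0,0],
])

```text
clock: 7.07
position: [449.6, -0.4, 99.7]
tool_rot: [-0.475, 0.524, 0.476, 0.523]
contact_force: [1.2, -0.2, 0.2]
finger_gap: 0.68
```

```bash
python3 - <<'E'
from h import *
st,R=tell()
c=save("wrist","w6.png"); pickle.dump((c,st),open("w6.pkl","wb"))
E
```

```text
t 7.07 pos [ 4.496e+02 -4.000e-01  9.970e+01] F [ 1.2  -0.22  0.18] gap 63.9 zhead 1.475 j [-0.05  0.53 -0.02  2.16  0.02  0.45  1.39]
```

View pics/w6.png

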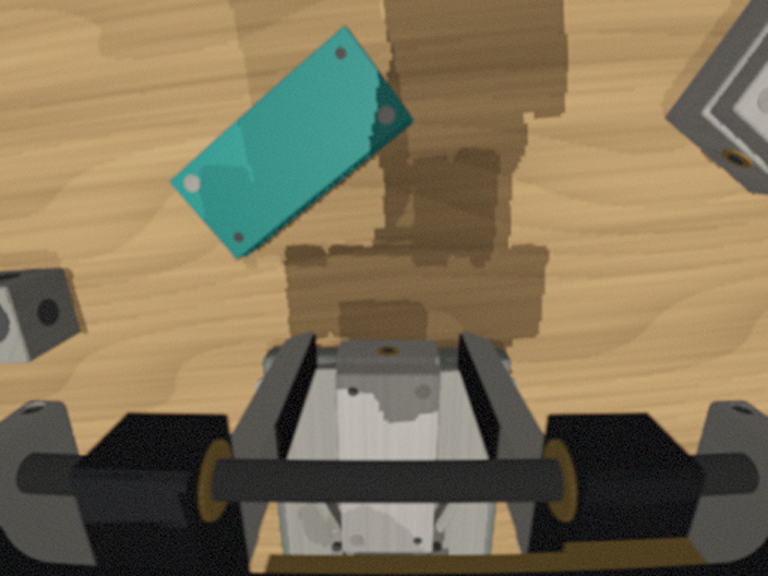

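```bash
python3 - <<'E'
from h import *
c,st=pickle.load(open("w6.pkl","rb"))
print(unproj(c,np.array([(338,343),(439,342)])/1.5,30,st),unproj(c,np.array([(338,374),(439,373)])/1.5,75,st))
st,R=tell();print(mv((452,-.5,38),1.473,st))
E
```

```text
[[474.45254724 -34.23968649  30.        ]
 [479.89993649  29.34647443  30.        ]] [[472.62484023 -29.08200574  75.        ]
 [477.18268016  24.25689579  75.        ]]
t 7.12 pos [451.6  -0.5  99.8] F [ 0.08 -0.09 -1.01] gap 60.1 zhead 1.475 j [-0.05  0.53 -0.02  2.16  0.02  0.45  1.39]
(array([61.8, -0.3,  0. ]), np.float64(0.02))
```

>>> step_arm([
  [133,25,0,0,0],
  [133,50,0,0,0],
  [133,62,0,0,0],
  [133,62,-5,0,0],
  [133,62,-10,0,0],
  [133,62,-15,0,0],
  [133,62,-20,0,0],
  [133,62,-25,0,0],
])

```text
clock: 7.78
position: [476.7, -3.1, 38.1]
tool_rot: [-0.475, 0.523, 0.475, 0.524]
contact_force: [-2.3, -0.2, -0.7]
finger_gap: 0.477
```

>>> step_arm([
  [133,0,-6,0,0],
  [133,0,-12,0,0],
  [133,0,-18,0,0],
  [133,0,-24,0,0],
  [133,0,-30,0,0],
])

```text
clock: 8.2
position: [506.5, -6.0, 37.6]
tool_rot: [-0.475, 0.524, 0.475, 0.524]
contact_force: [-2.3, 0.6, 1.8]
finger_gap: 0.48
```

```bash
python3 - <<'E'
from h import *
st,R=tell()
c=save("wrist","w7.png"); pickle.dump((c,st),open("w7.pkl","wb"))
E
```

```text
t 8.2 pos [506.5  -6.   37.6] F [-2.28  0.64  1.82] gap 45.1 zhead 1.474 j [-0.03  0.69 -0.02  2.05  0.03  0.4   1.4 ]
```

View pics/w7.png

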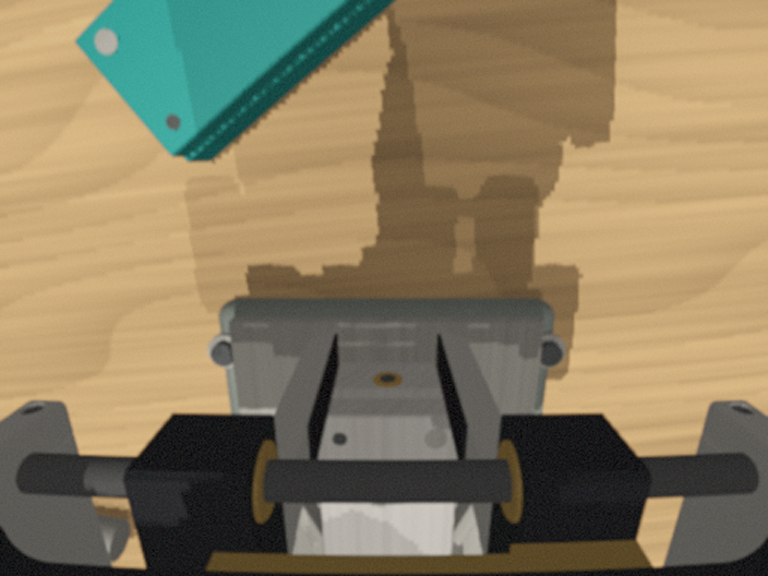

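>>> step_arm([
  [133,0,-6,0,0],
  [133,0,-12,0,0],
  [133,0,-18,0,0],
  [133,0,-24,0,0],
  [133,0,-30,0,0],
  [133,0,-35,0,0],
  [133,0,-39,0,0],
])

```text
clock: 8.83
position: [545.6, -9.7, 37.4]
tool_rot: [-0.475, 0.523, 0.475, 0.524]
contact_force: [-2.2, -0.2, 0.5]
finger_gap: 0.476
```

>>> step_arm([
  [133,0,-2,0,0],
  [133,0,-4,0,0],
  [133,0,-6,0,0],
])

```text
clock: 9.08
position: [550.5, -10.2, 37.4]
tool_rot: [-0.475, 0.524, 0.475, 0.523]
contact_force: [-2.5, 0.4, 0.8]
finger_gap: 0.482
```

>>> step_arm([
  [133,0,-1,0,0],
  [133,0,-2,0,0],
  [133,0,-3,0,0],
])

```text
clock: 9.33
position: [553.6, -10.5, 37.5]
tool_rot: [-0.475, 0.524, 0.475, 0.523]
contact_force: [-2.3, 0.9, 0.1]
finger_gap: 0.477
```

>>> step_arm([
  [133,0,-1,0,0],
  [133,0,-2,0,0],
  [133,0,-3,0,0],
])

```text
clock: 9.58
position: [556.5, -10.8, 37.4]
tool_rot: [-0.475, 0.524, 0.475, 0.523]
contact_force: [-4.9, 1.5, 1.4]
finger_gap: 0.478
```

>>> step_arm([
  [133,0,-1,0,0],
  [133,0,-1.5,0,0],
])

```text
clock: 9.75
position: [556.5, -10.8, 37.3]
tool_rot: [-0.474, 0.524, 0.476, 0.523]
contact_force: [-6.3, 1.3, 3.0]
finger_gap: 0.478
```

```bash
python3 - <<'E'
from h import *
st,R=tell()
c=save("wrist","w8.png"); pickle.dump((c,st),open("w8.pkl","wb"))
s=cam("scene"); crop(s,"s8.png",(200,170,300,280),5)
st,R=tell()
E
```

```text
t 9.75 pos [556.5 -10.8  37.3] F [-6.33  1.27  2.96] gap 44.9 zhead 1.474 j [-0.02  0.74 -0.02  1.91  0.03  0.5   1.41]
t 9.85 pos [556.5 -10.8  37.3] F [-6.12  0.78  2.38] gap 44.8 zhead 1.474 j [-0.02  0.74 -0.02  1.91  0.03  0.5   1.41]
```

View pics/s8.png

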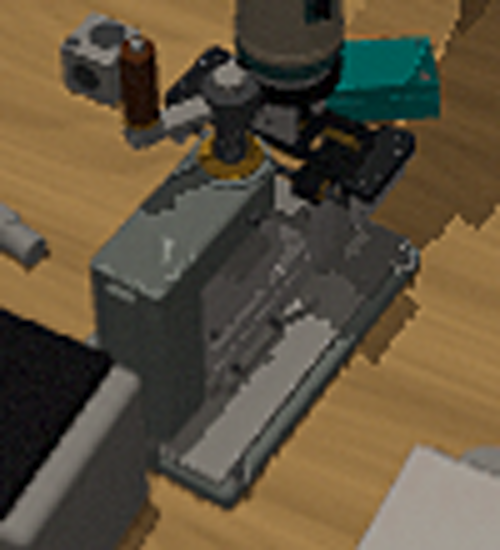

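View pics/w8.png

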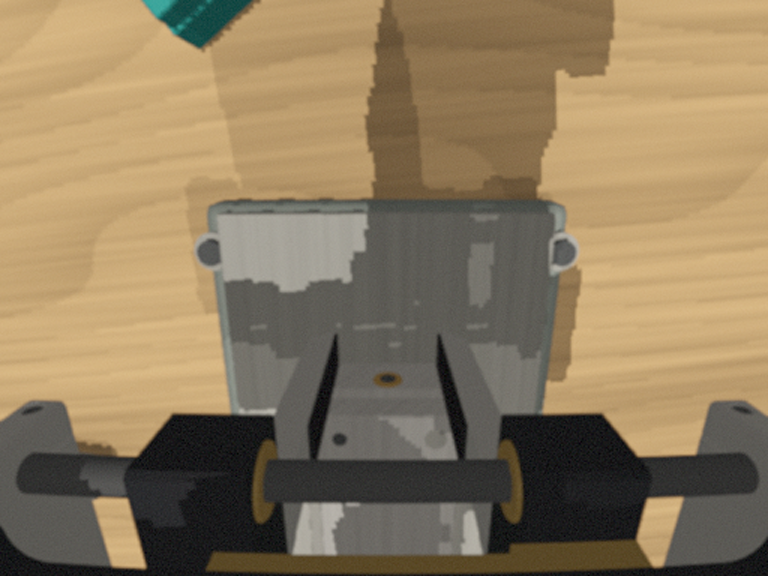

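>>> step_arm([
  [133,0,4,0,0],
  [133,0,14,0,0],
  [133,0,30,0,0],
  [133,-15,45,0,0],
  [133,-45,50,0,0],
  [100,-85,50,0,0],
  [100,-100,50,0,0],
  [100,-100,50,0,0],
])

```text
clock: 10.52
position: [513.0, -6.1, 141.7]
tool_rot: [-0.478, 0.52, 0.473, 0.527]
contact_force: [0.0, 1.6, 0.6]
finger_gap: 0.604
```

```bash
python3 - <<'E'
from h import *
st,R=tell()
c=save("wrist","w9.png"); pickle.dump((c,st),open("w9.pkl","wb"))
s=cam("scene"); crop(s,"s9.png",(200,170,300,280),5); pickle.dump(s,open("s9.pkl","wb"))
st,R=tell()
E
```

```text
t 10.52 pos [513.   -6.1 141.7] F [0.04 1.63 0.56] gap 56.8 zhead 1.474 j [-0.03  0.52 -0.03  1.97  0.02  0.64  1.41]
t 10.62 pos [509.9  -6.2 138.2] F [-0.63  0.5  -0.16] gap 57.0 zhead 1.474 j [-0.03  0.52 -0.03  1.98  0.02  0.64  1.41]
```

View pics/w9.png

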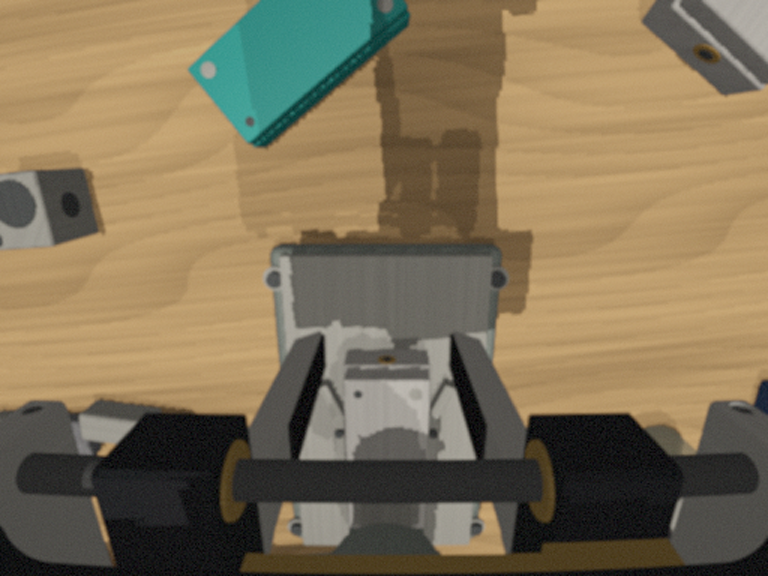

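View pics/s9.png

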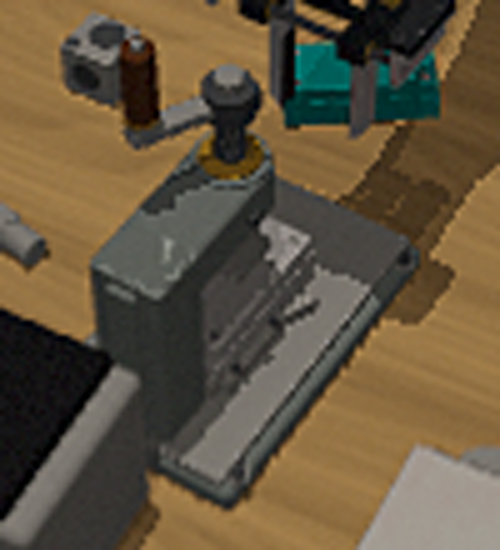

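```bash
python3 - <<'E'
from h import *
c,st=pickle.load(open("w9.pkl","rb"))
crop(c,"w9a.png",(170,150,345,370),3)
f=unproj(c,np.array([(274,279),(499,279)])/1.5,28,st);b=unproj(c,np.array([(297,528),(476,528)])/1.5,28,st)
r=unproj(c,np.array([(345,349),(429,349)])/1.5,30,st)
tip=unproj(c,np.array([(326,381),(453,381)])/1.5,42,st)
F=f.mean(0);B=b.mean(0);u=(B-F)/np.linalg.norm(B-F);print(F,B,np.linalg.norm(B-F),np.arctan2(u[1],u[0]))
ax=(F+B)/2+2.5*u;print("axis",ax)
print("rear",r,(r.mean(0)-ax)@u,"tips",tip.mean(0),(tip.mean(0)-ax)@u, "lat rear",np.cross(u[:2],(r.mean(0)-ax)[:2]),"lat tip",np.cross(u[:2],(tip.mean(0)-ax)[:2]))
E
```

```text
[512.63882557  -6.49506536  28.        ] [742.17343607 -28.81379395  28.        ] 230.6171352320014 -0.0969299869872422
axis [629.89439573 -17.89637534  28.        ]
rear [[563.06904    -42.45033793  30.        ]
 [569.15490786  19.74623086  30.        ]] -64.11637310518495 tips [586.28255952 -11.47804037  42.        ] -44.02827614207004 lat rear 0.340849762116358 lat tip 2.167528799517582<stdin>:9: DeprecationWarning: Arrays of 2-dimensional vectors are deprecated. Use arrays of 3-dimensional vectors instead. (deprecated in NumPy 2.0)
```

View pics/w9a.png

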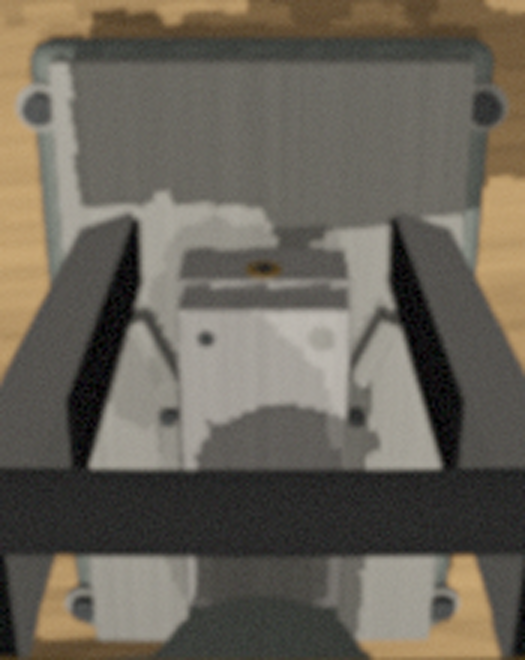

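```bash
python3 - <<'E'
from h import *
st,R=tell()
print(mv((630,-50,380),1.473,st))
E
```

```text
t 10.62 pos [509.9  -6.2 138.2] F [-0.63  0.5  -0.16] gap 57.0 zhead 1.474 j [-0.03  0.52 -0.03  1.98  0.02  0.64  1.41]
(array([-241.3, -124.7,  -31.9]), np.float64(0.01))
```

>>> step_arm([
  [90,-30,0,0,0],
  [90,-70,-5,0,0],
  [90,-108,-15,0,0],
  [90,-146,-30,0,0],
  [90,-182,-50,-10,0],
  [90,-212,-75,-18,0],
  [90,-232,-100,-26,0],
  [90,-241,-120,-32,0],
])

```text
clock: 11.28
position: [627.8, -50.8, 380.3]
tool_rot: [-0.476, 0.523, 0.474, 0.525]
contact_force: [0.9, -0.2, -0.9]
finger_gap: 0.645
```

>>> step_arm([
  [90,0,-5,0,0],
  [90,0,-5,0,0],
  [90,0,-5,0,0],
])

```text
clock: 11.53
position: [628.7, -49.4, 375.8]
tool_rot: [-0.474, 0.524, 0.477, 0.522]
contact_force: [-0.2, 0.7, 0.3]
finger_gap: 0.648
```

```bash
python3 - <<'E'
from h import *
st,R=tell()
c=save("wrist","w10.png"); pickle.dump((c,st),open("w10.pkl","wb"))
st,R=tell()
E
```

```text
t 11.53 pos [628.7 -49.4 375.8] F [-0.25  0.72  0.27] gap 61.0 zhead 1.475 j [ 0.04  0.48 -0.01  1.3   0.    1.36  1.51]
t 11.58 pos [628.4 -49.2 376.3] F [ 0.01  0.04 -0.18] gap 60.8 zhead 1.475 j [ 0.04  0.48 -0.01  1.3   0.    1.36  1.51]
```

View pics/w10.png

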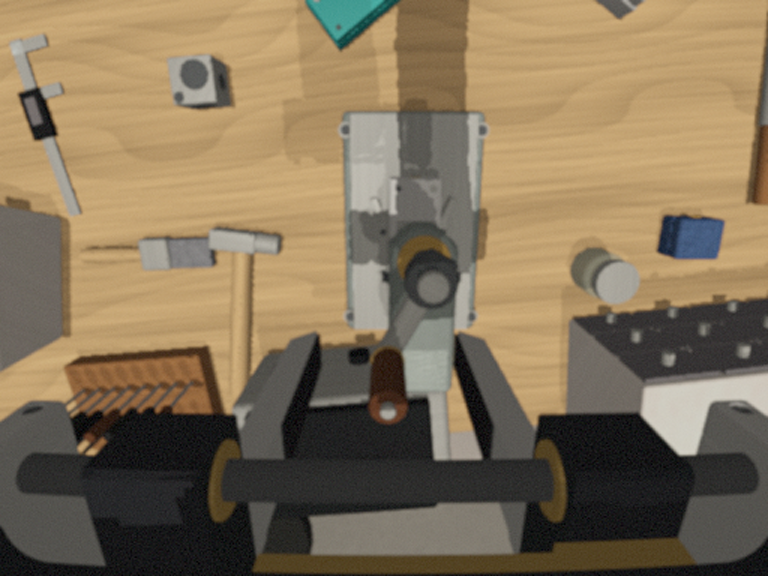

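```bash
python3 - <<'E'
from h import *
c,st=pickle.load(open("w10.pkl","rb"))
g=unproj(c,np.array([(388.5,405)])/1.5,337,st)[0];print("grip",g)
for z in(285,290,295,300): print(z,unproj(c,np.array([(433,286)])/1.5,z,st)[0])
f=unproj(c,np.array([(346,130),(482,130)])/1.5,28,st);b=unproj(c,np.array([(351,317),(469,316)])/1.5,28,st)
F=f.mean(0);B=b.mean(0);u=(B-F)/np.linalg.norm(B-F);print("axis",(F+B)/2+2.5*u,np.linalg.norm(F-B),np.arctan2(u[1],u[0]))
for z in(320,337):
  g=unproj(c,np.array([(388.5,405)])/1.5,z,st)[0]
  d=g[:2]-np.array([629,-17.5]);print(np.hypot(*d),np.arctan2(d[1],d[0]))
print(mv((g[0],g[1],300),1.473))
E
```

```text
grip [681.66930992 -53.89321101 337.        ]
285 [628.00868381 -19.15259314 285.        ]
290 [626.49059816 -19.5757161  290.        ]
295 [624.97251251 -19.99883907 295.        ]
300 [623.45442687 -20.42196203 300.        ]
axis [631.99773792 -18.5799271   28.        ] 231.8639113554644 -0.10188201677929165
73.44747437272481 -0.533076234017071
64.01970021389629 -0.6046436460950277
(array([ 76.1, -53.8,   0.4]), np.float64(0.02))
```

```bash
python3 - <<'E'
from h import *
st,R=tell()
print(mv((682.3,-54.8,290),1.473,st))
E
```

```text
t 11.58 pos [628.4 -49.2 376.3] F [ 0.01  0.04 -0.18] gap 60.8 zhead 1.475 j [ 0.04  0.48 -0.01  1.3   0.    1.36  1.51]
(array([ 86.1, -54.6,  -0.4]), np.float64(0.02))
```

>>> step_arm([
  [90,0,-20,0,0],
  [90,0,-45,0,0],
  [90,0,-54.5,0,0],
  [90,15,-54.5,0,0],
  [90,45,-54.5,0,0],
  [90,75,-54.5,0,0],
  [90,86,-54.5,0,0],
  [90,86,-54.5,0,0],
])

```text
clock: 12.25
position: [681.1, -54.5, 288.7]
tool_rot: [-0.473, 0.525, 0.478, 0.521]
contact_force: [-0.0, -0.5, 0.5]
finger_gap: 0.649
```

```bash
python3 - <<'E'
from h import *
st,R=tell()
c=save("wrist","w11.png"); pickle.dump((c,st),open("w11.pkl","wb"))
s=cam("scene"); crop(s,"s11.png",(200,150,300,260),5)
st,R=tell();print(mv((682.3,-54.8,290),1.473,st))
E
```

```text
t 12.25 pos [681.1 -54.5 288.7] F [-0.02 -0.45  0.49] gap 61.0 zhead 1.475 j [ 0.04  0.62 -0.01  1.29  0.    1.24  1.51]
t 12.35 pos [684.  -54.9 293.2] F [ 0.64 -0.33  0.53] gap 60.8 zhead 1.475 j [ 0.04  0.62 -0.01  1.28  0.    1.24  1.51]
(array([ 3.2,  1.7, -0. ]), np.float64(0.02))
```

View pics/w11.png

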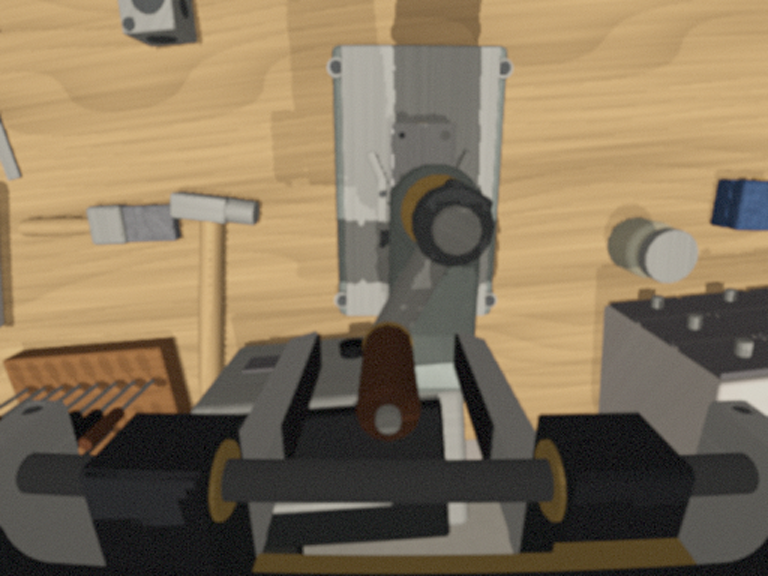

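View pics/s11.png

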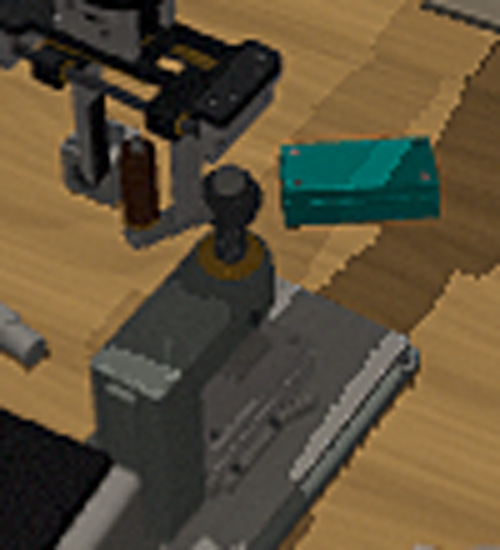

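```bash
python3 - <<'E'
from h import *
c,st=pickle.load(open("w11.pkl","rb"))
for z in (335,339): print(unproj(c,np.array([(389,421)])/1.5,z,st)[0])
crop(c,"w11a.png",(225,205,295,300),6)
for z in(285,290,295): print(z,unproj(c,np.array([(458,229)])/1.5,z,st)[0])
E
```

```text
[687.70751165 -54.75349474 335.        ]
[685.03880095 -54.52236254 339.        ]
285 [629.48271272 -19.21376327 285.        ]
290 [628.65242902 -19.97620988 290.        ]
295 [627.82214531 -20.73865649 295.        ]
```

View pics/w11a.png

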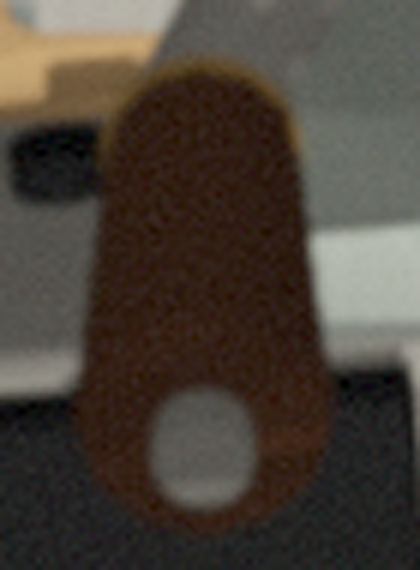

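>>> step_arm([
  [140,0,0,0,0],
  [180,0,0,0,0],
  [220,0,0,0,0],
  [255,0,0,0,0],
  [255,0,0,0,0],
  [255,0,0,0,0],
  [255,0,0,0,0],
])

```text
clock: 12.93
position: [684.1, -55.1, 292.8]
tool_rot: [-0.475, 0.523, 0.475, 0.524]
contact_force: [0.2, 0.2, 1.0]
finger_gap: 0.252
```

```bash
cat >> h.py <<'E'
def crank(C,dths,r=65,dz=None,st=None,th0=None):
    """rows for angles th0-dth from current pose, corrections onto circle included"""
    st=st or read_state(); R=Rn.from_quat(st["tool_rot"]).as_matrix()
    p=st["position"]; d=p[:2]-C; th=np.arctan2(d[1],d[0]) if th0 is None else th0
    print("th",round(th,3),"r",np.hypot(*d).round(1))
    F=st["contact_force"]; tg=np.array([np.sin(th),-np.cos(th)]); rd=np.array([np.cos(th),np.sin(th)])
    print("Ftan(resist+)",round(-F[:2]@tg,2),"Frad",round(F[:2]@rd,2),"Fz",F[2].round(2))
    zc=p[2] if dz is None else dz
    for a in dths:
        t=th-np.radians(a); q=np.array([C[0]+r*np.cos(t),C[1]+r*np.sin(t),zc-18*a/360])
        print("[255, %.1f, %.1f, %.1f, 0]"%tuple(R.T@(q-p)),end=", ")
    print()
E
python3 - <<'E'
from h import *
st,R=tell()
crank(np.array([629,-18.5]),[3,8,14,21,28,35,42,49])
E
```

```text
t 12.93 pos [684.1 -55.1 292.8] F [0.18 0.16 1.04] gap 23.7 zhead 1.474 j [ 0.04  0.62 -0.01  1.28  0.    1.24  1.51]
th -0.586 r 66.2
Ftan(resist+) 0.23 Frad 0.06 Fz 1.04
[255, 0.1, 2.7, -2.4, 0], [255, 0.4, 5.9, -7.1, 0], [255, 0.7, 10.2, -12.4, 0], [255, 1.0, 15.8, -18.0, 0], [255, 1.4, 22.1, -22.8, 0], [255, 1.7, 29.0, -26.8, 0], [255, 2.1, 36.3, -30.0, 0], [255, 2.4, 43.9, -32.2, 0],
```

>>> step_arm([
  [255,0.1,2.2,-2.6,0],
  [255,0.4,5.6,-7.2,0],
  [255,0.7,10,-12.5,0],
  [255,1,15.7,-18,0],
  [255,1.4,22,-22.8,0],
  [255,1.7,29,-26.8,0],
  [255,2.1,36.3,-30,0],
  [255,2.4,43.9,-32.2,0],
])

```text
clock: 13.6
position: [636.2, -83.2, 290.1]
tool_rot: [-0.475, 0.524, 0.475, 0.524]
contact_force: [1.5, 2.0, 2.8]
finger_gap: 0.249
```

```bash
python3 - <<'E'
from h import *
st,R=tell()
crank(np.array([629,-18.5]),[7,14,21,28,35,42,49,56])
E
```

```text
t 13.6 pos [636.2 -83.2 290.1] F [1.51 1.98 2.83] gap 23.4 zhead 1.474 j [ 0.09  0.54 -0.01  1.43  0.    1.17  1.56]
th -1.46 r 65.1
Ftan(resist+) 1.72 Frad -1.8 Fz 2.83
[255, 0.4, 7.9, -1.0, 0], [255, 0.7, 15.8, -1.2, 0], [255, 1.1, 23.7, -0.4, 0], [255, 1.4, 31.5, 1.3, 0], [255, 1.8, 38.9, 3.9, 0], [255, 2.1, 46.0, 7.5, 0], [255, 2.5, 52.6, 11.9, 0], [255, 2.8, 58.7, 17.0, 0],
```

>>> step_arm([
  [255,0.4,8,-1,0],
  [255,0.7,16,-1.2,0],
  [255,1.1,24,-0.4,0],
  [255,1.4,31.7,1.3,0],
  [255,1.8,39,4,0],
  [255,2.1,46,7.5,0],
  [255,2.5,52.6,12,0],
  [255,2.8,58.7,17,0],
])

```text
clock: 14.27
position: [580.2, -59.9, 287.4]
tool_rot: [-0.476, 0.523, 0.475, 0.524]
contact_force: [3.4, 0.3, 1.2]
finger_gap: 0.25
```

```bash
python3 - <<'E'
from h import *
st,R=tell()
crank(np.array([629,-18.5]),[8,16,24,32,40,48,56,64])
E
```

```text
t 14.27 pos [580.2 -59.9 287.4] F [3.39 0.31 1.25] gap 23.5 zhead 1.475 j [ 0.06  0.45 -0.01  1.6   0.01  1.09  1.52]
th -2.437 r 64.0
Ftan(resist+) 1.96 Frad -2.79 Fz 1.25
[255, 0.4, 6.8, 6.0, 0], [255, 0.8, 11.8, 13.6, 0], [255, 1.2, 15.8, 21.7, 0], [255, 1.6, 18.5, 30.4, 0], [255, 2.0, 20.1, 39.3, 0], [255, 2.4, 20.4, 48.4, 0], [255, 2.8, 19.4, 57.4, 0], [255, 3.2, 17.2, 66.2, 0],
```

```bash
python3 - <<'E'
from h import *
st,R=tell()
crank(np.array([630.4,-18.2]),[8,16,24,32,40,48,56,64])
E
```

```text
t 14.27 pos [580.2 -59.9 287.4] F [3.39 0.31 1.25] gap 23.5 zhead 1.475 j [ 0.06  0.45 -0.01  1.6   0.01  1.09  1.52]
th -2.448 r 65.3
Ftan(resist+) 1.93 Frad -2.81 Fz 1.25
[255, 0.4, 5.8, 7.0, 0], [255, 0.8, 10.8, 14.6, 0], [255, 1.2, 14.6, 22.8, 0], [255, 1.6, 17.3, 31.4, 0], [255, 2.0, 18.8, 40.4, 0], [255, 2.4, 19.0, 49.5, 0], [255, 2.8, 17.9, 58.5, 0], [255, 3.2, 15.6, 67.2, 0],
```

>>> step_arm([
  [255,0.4,5.5,7,0],
  [255,0.8,10.3,14.6,0],
  [255,1.2,14,22.8,0],
  [255,1.6,16.7,31.4,0],
  [255,2,18.2,40.4,0],
  [255,2.4,18.4,49.5,0],
  [255,2.8,17.4,58.5,0],
  [255,3.2,15.2,67,0],
])

```text
clock: 14.93
position: [571.2, 8.6, 284.1]
tool_rot: [-0.475, 0.524, 0.476, 0.523]
contact_force: [-0.1, -0.1, 5.5]
finger_gap: 0.248
```

```bash
python3 - <<'E'
from h import *
st,R=tell()
crank(np.array([630.4,-18.2]),[8,16,24,32,40,48,56,64])
E
```

```text
t 14.93 pos [571.2   8.6 284.1] F [-0.14 -0.06  5.53] gap 23.3 zhead 1.475 j [-0.05  0.44 -0.03  1.64  0.01  1.07  1.4 ]
th 2.716 r 65.0
Ftan(resist+) 0.11 Frad 0.1 Fz 5.53
[255, 0.4, -3.5, 8.4, 0], [255, 0.8, -8.2, 16.1, 0], [255, 1.2, -13.8, 23.2, 0], [255, 1.6, -20.5, 29.4, 0], [255, 2.0, -27.9, 34.6, 0], [255, 2.4, -36.0, 38.7, 0], [255, 2.7, -44.5, 41.7, 0], [255, 3.1, -53.4, 43.5, 0],
```

>>> step_arm([
  [255,0.2,-3.5,8.4,0],
  [255,0.5,-8.2,16.1,0],
  [255,0.9,-13.8,23.2,0],
  [255,1.3,-20.5,29.4,0],
  [255,1.7,-27.9,34.6,0],
  [255,2.1,-36,38.7,0],
  [255,2.4,-44.5,41.7,0],
  [255,2.8,-53.4,43.5,0],
])

```text
clock: 15.6
position: [629.9, 46.6, 280.9]
tool_rot: [-0.475, 0.523, 0.476, 0.523]
contact_force: [-0.9, 1.1, 4.2]
finger_gap: 0.252
```

```bash
python3 - <<'E'
from h import *
st,R=tell()
crank(np.array([630.4,-18.2]),[8,16,24,32,40,48])
E
```

```text
t 15.6 pos [629.9  46.6 280.9] F [-0.89  1.06  4.18] gap 23.7 zhead 1.475 j [-0.1   0.53 -0.03  1.47  0.02  1.14  1.34]
th 1.579 r 64.8
Ftan(resist+) 0.88 Frad 1.07 Fz 4.18
[255, 0.4, -9.0, 0.5, 0], [255, 0.8, -18.1, -0.5, 0], [255, 1.2, -26.9, -2.7, 0], [255, 1.6, -35.3, -6.1, 0], [255, 2.0, -43.1, -10.6, 0], [255, 2.4, -50.3, -16.2, 0],
```

>>> step_arm([
  [255,0.3,-9,0.3,0],
  [255,0.7,-18,-0.7,0],
  [255,1.1,-26.8,-3,0],
  [255,1.5,-35.2,-6.3,0],
  [255,1.9,-43,-10.8,0],
  [255,2.3,-50.2,-16.3,0],
])

```text
clock: 16.1
position: [678.6, 25.2, 278.6]
tool_rot: [-0.475, 0.523, 0.476, 0.524]
contact_force: [-0.3, 1.7, 3.3]
finger_gap: 0.248
```

```bash
python3 - <<'E'
from h import *
st,R=tell()
crank(np.array([630.4,-18.2]),[8,16,24,32,40,48])
E
```

```text
t 16.1 pos [678.6  25.2 278.6] F [-0.29  1.65  3.26] gap 23.3 zhead 1.475 j [-0.06  0.61 -0.02  1.33  0.01  1.2   1.39]
th 0.733 r 64.9
Ftan(resist+) 1.42 Frad 0.89 Fz 3.26
[255, 0.4, -6.3, -6.5, 0], [255, 0.8, -11.6, -13.9, 0], [255, 1.2, -15.8, -21.9, 0], [255, 1.6, -18.8, -30.5, 0], [255, 2.0, -20.6, -39.4, 0], [255, 2.3, -21.2, -48.4, 0],
```

>>> step_arm([
  [255,0.3,-6.3,-6.5,0],
  [255,0.7,-11.6,-13.9,0],
  [255,1.1,-15.8,-21.9,0],
  [255,1.5,-18.8,-30.5,0],
  [255,1.9,-20.6,-39.4,0],
  [255,2.3,-21.2,-48.4,0],
])

```text
clock: 16.6
position: [694.7, -27.3, 276.2]
tool_rot: [-0.476, 0.524, 0.475, 0.524]
contact_force: [4.4, -0.2, -3.0]
finger_gap: 0.249
```

```bash
python3 - <<'E'
from h import *
st,R=tell()
crank(np.array([630.4,-18.2]),[7,14,21,28])
E
```

```text
t 16.6 pos [694.7 -27.3 276.2] F [ 4.37 -0.22 -2.98] gap 23.4 zhead 1.474 j [ 0.01  0.64 -0.02  1.28  0.01  1.22  1.46]
th -0.14 r 64.9
Ftan(resist+) 0.39 Frad 4.36 Fz -2.98
[255, 0.4, 0.7, -7.9, 0], [255, 0.7, 2.5, -15.6, 0], [255, 1.1, 5.2, -23.1, 0], [255, 1.4, 8.8, -30.2, 0],
```

>>> step_arm([
  [255,0.2,0,-5.7,0],
  [255,0.4,0.6,-11.3,0],
  [255,0.6,1.7,-16.8,0],
  [255,0.8,3.2,-22.2,0],
  [255,1,5.2,-27.5,0],
  [255,1.2,7.6,-32.6,0],
])

```text
clock: 17.1
position: [682.1, -57.7, 274.8]
tool_rot: [-0.475, 0.524, 0.476, 0.523]
contact_force: [2.1, 0.9, -6.3]
finger_gap: 0.25
```

```bash
python3 - <<'E'
from h import *
st,R=tell()
crank(np.array([630.6,-18.2]),[5,10,15,20,25,30],r=65.2)
E
```

```text
t 17.1 pos [682.1 -57.7 274.8] F [ 2.05  0.88 -6.3 ] gap 23.5 zhead 1.474 j [ 0.05  0.63 -0.02  1.31  0.01  1.2   1.51]
th -0.655 r 64.9
Ftan(resist+) 1.95 Frad 1.09 Fz -6.3
[255, 0.3, 3.0, -4.8, 0], [255, 0.5, 6.6, -9.2, 0], [255, 0.8, 10.6, -13.3, 0], [255, 1.0, 14.9, -17.0, 0], [255, 1.3, 19.5, -20.3, 0], [255, 1.6, 24.4, -23.2, 0],
```

>>> step_arm([
  [255,0.5,3,-4.8,0],
  [255,0.9,6.6,-9.2,0],
  [255,1.2,10.6,-13.3,0],
  [255,1.4,14.9,-17,0],
  [255,1.7,19.5,-20.3,0],
  [255,2,24.4,-23.2,0],
])

```text
clock: 17.6
position: [655.9, -78.2, 273.2]
tool_rot: [-0.475, 0.524, 0.476, 0.523]
contact_force: [1.4, 0.3, -6.0]
finger_gap: 0.249
```

```bash
python3 - <<'E'
from h import *
st,R=tell()
crank(np.array([630.6,-18.2]),[5,10,15,20,25,30],r=65.2)
E
```

```text
t 17.6 pos [655.9 -78.2 273.2] F [ 1.36  0.28 -6.03] gap 23.4 zhead 1.474 j [ 0.09  0.59 -0.02  1.39  0.01  1.16  1.54]
th -1.172 r 65.1
Ftan(resist+) 1.36 Frad 0.27 Fz -6.03
[255, 0.3, 5.1, -2.6, 0], [255, 0.5, 10.4, -4.6, 0], [255, 0.8, 15.8, -6.2, 0], [255, 1.0, 21.4, -7.2, 0], [255, 1.3, 27.1, -7.8, 0], [255, 1.5, 32.8, -7.9, 0],
```

>>> step_arm([
  [255,0.6,5.1,-2.6,0],
  [255,1.1,10.4,-4.6,0],
  [255,1.4,15.8,-6.2,0],
  [255,1.6,21.4,-7.2,0],
  [255,1.9,27.1,-7.8,0],
  [255,2.1,32.8,-7.9,0],
])

```text
clock: 18.1
position: [622.9, -83.0, 271.7]
tool_rot: [-0.476, 0.523, 0.475, 0.524]
contact_force: [1.2, -0.5, -3.4]
finger_gap: 0.253
```

```bash
python3 - <<'E'
from h import *
st,R=tell()
crank(np.array([630.6,-18.2]),[5,10,15,20,25,30],r=65.2)
E
```

```text
t 18.1 pos [622.9 -83.  271.7] F [ 1.17 -0.54 -3.36] gap 23.8 zhead 1.474 j [ 0.1   0.54 -0.02  1.5   0.01  1.11  1.55]
th -1.689 r 65.2
Ftan(resist+) 1.23 Frad 0.4 Fz -3.36
[255, 0.2, 5.7, 0.4, 0], [255, 0.5, 11.3, 1.3, 0], [255, 0.7, 16.8, 2.6, 0], [255, 1.0, 22.2, 4.4, 0], [255, 1.2, 27.4, 6.7, 0], [255, 1.5, 32.4, 9.5, 0],
```

>>> step_arm([
  [255,0.4,5.7,0.4,0],
  [255,0.7,11.3,1.3,0],
  [255,0.9,16.8,2.6,0],
  [255,1.2,22.2,4.4,0],
  [255,1.4,27.4,6.7,0],
  [255,1.7,32.4,9.5,0],
])

```text
clock: 18.6
position: [591.5, -70.4, 270.1]
tool_rot: [-0.475, 0.524, 0.475, 0.524]
contact_force: [0.5, -2.3, 2.3]
finger_gap: 0.245
```

```bash
python3 - <<'E'
from h import *
st,R=tell()
crank(np.array([630.6,-18.2]),[5,10,15,20,25,30],r=65.2)
E
```

```text
t 18.6 pos [591.5 -70.4 270.1] F [ 0.47 -2.33  2.31] gap 23.0 zhead 1.474 j [ 0.09  0.48 -0.03  1.59  0.01  1.07  1.53]
th -2.214 r 65.2
Ftan(resist+) 1.78 Frad 1.58 Fz 2.31
[255, 0.2, 4.7, 3.2, 0], [255, 0.5, 9.1, 6.7, 0], [255, 0.7, 13.3, 10.7, 0], [255, 1.0, 17.0, 15.0, 0], [255, 1.2, 20.4, 19.6, 0], [255, 1.5, 23.3, 24.4, 0],
```

>>> step_arm([
  [255,0.2,4.7,3.2,0],
  [255,0.4,9.1,6.7,0],
  [255,0.7,13.3,10.7,0],
  [255,0.9,17,15,0],
  [255,1.1,20.4,19.6,0],
  [255,1.4,23.3,24.4,0],
])

```text
clock: 19.1
position: [570.4, -43.0, 268.5]
tool_rot: [-0.475, 0.524, 0.476, 0.523]
contact_force: [-2.4, -2.8, 5.7]
finger_gap: 0.248
```

```bash
python3 - <<'E'
from h import *
st,R=tell()
crank(np.array([630.6,-18.2]),[5,10,15,20,25,30],r=65.2)
E
```

```text
t 19.1 pos [570.4 -43.  268.5] F [-2.37 -2.76  5.66] gap 23.3 zhead 1.474 j [ 0.05  0.45 -0.03  1.66  0.02  1.04  1.49]
th -2.75 r 65.2
Ftan(resist+) 1.65 Frad 3.24 Fz 5.66
[255, 0.3, 2.5, 5.1, 0], [255, 0.5, 4.5, 10.4, 0], [255, 0.8, 6.0, 15.9, 0], [255, 1.0, 7.0, 21.5, 0], [255, 1.3, 7.6, 27.2, 0], [255, 1.5, 7.6, 32.9, 0],
```

>>> step_arm([
  [255,0.1,2.8,5.1,0],
  [255,0.2,5,10.4,0],
  [255,0.4,6.5,15.9,0],
  [255,0.6,7.5,21.5,0],
  [255,0.9,8,27.2,0],
  [255,1.1,8,32.9,0],
])

```text
clock: 19.6
position: [566.2, -9.0, 267.0]
tool_rot: [-0.475, 0.523, 0.476, 0.523]
contact_force: [-1.6, -0.2, 2.0]
finger_gap: 0.249
```

```bash
python3 - <<'E'
from h import *
st,R=tell()
crank(np.array([630.4,-18.2]),[5,10,15,20,25,30],r=65.2)
E
```

```text
t 19.6 pos [566.2  -9.  267. ] F [-1.63 -0.22  2.  ] gap 23.5 zhead 1.475 j [-0.01  0.44 -0.04  1.67  0.02  1.03  1.42]
th 2.999 r 64.9
Ftan(resist+) 0.45 Frad 1.59 Fz 2.0
[255, 0.3, -0.2, 5.7, 0], [255, 0.5, -1.2, 11.3, 0], [255, 0.8, -2.7, 16.8, 0], [255, 1.0, -4.7, 22.1, 0], [255, 1.3, -7.1, 27.3, 0], [255, 1.5, -9.9, 32.2, 0],
```

>>> step_arm([
  [255,0.2,0,5.7,0],
  [255,0.4,-0.9,11.3,0],
  [255,0.7,-2.4,16.8,0],
  [255,0.9,-4.4,22.1,0],
  [255,1.2,-6.8,27.3,0],
  [255,1.4,-9.6,32.3,0],
])

```text
clock: 20.1
position: [579.1, 21.6, 265.6]
tool_rot: [-0.475, 0.524, 0.475, 0.523]
contact_force: [-2.0, -2.7, 0.9]
finger_gap: 0.248
```

```bash
python3 - <<'E'
from h import *
st,R=tell()
crank(np.array([630.4,-18.2]),[5,10,15,20,25,30],r=65.2)
E
```

```text
t 20.1 pos [579.1  21.6 265.6] F [-2.01 -2.74  0.91] gap 23.3 zhead 1.474 j [-0.06  0.46 -0.04  1.64  0.02  1.04  1.37]
th 2.482 r 64.9
Ftan(resist+) 3.39 Frad -0.09 Fz 0.91
[255, 0.2, -3.0, 4.8, 0], [255, 0.5, -6.6, 9.2, 0], [255, 0.7, -10.6, 13.3, 0], [255, 1.0, -15.0, 16.9, 0], [255, 1.2, -19.6, 20.2, 0], [255, 1.5, -24.5, 23.1, 0],
```

>>> step_arm([
  [255,0.2,-2.4,3.9,0],
  [255,0.4,-5.1,7.5,0],
  [255,0.6,-8.1,10.9,0],
])

```text
clock: 20.35
position: [588.4, 31.3, 265.0]
tool_rot: [-0.475, 0.524, 0.475, 0.523]
contact_force: [-1.0, -3.2, -0.6]
finger_gap: 0.249
```

```bash
python3 - <<'E'
from h import *
st,R=tell()
crank(np.array([630.4,-18.2]),[4,8,12,16],r=65.2)
E
```

```text
t 20.35 pos [588.4  31.3 265. ] F [-1.01 -3.23 -0.58] gap 23.4 zhead 1.474 j [-0.07  0.48 -0.04  1.62  0.02  1.05  1.35]
th 2.275 r 64.9
Ftan(resist+) 2.86 Frad -1.81 Fz -0.58
[255, 0.2, -3.1, 3.4, 0], [255, 0.4, -6.6, 6.3, 0], [255, 0.6, -10.2, 8.9, 0], [255, 0.8, -14.1, 11.4, 0],
```

>>> step_arm([
  [255,0.2,-3.3,3.3,0],
  [255,0.4,-6.7,6.2,0],
  [255,0.6,-10.3,8.8,0],
])

```text
clock: 20.6
position: [599.4, 38.9, 264.4]
tool_rot: [-0.475, 0.524, 0.475, 0.523]
contact_force: [-0.9, -4.0, -0.0]
finger_gap: 0.248
```

```bash
python3 - <<'E'
from h import *
st,R=tell()
crank(np.array([630.4,-18.2]),[4,8,12,16],r=65.2)
E
```

```text
t 20.6 pos [599.4  38.9 264.4] F [-0.9  -4.03 -0.01] gap 23.3 zhead 1.474 j [-0.09  0.5  -0.04  1.58  0.02  1.06  1.34]
th 2.068 r 64.9
Ftan(resist+) 2.71 Frad -3.11 Fz -0.01
[255, 0.2, -3.7, 2.6, 0], [255, 0.4, -7.7, 4.8, 0], [255, 0.6, -11.9, 6.6, 0], [255, 0.8, -16.2, 8.2, 0],
```

>>> step_arm([
  [255,0.2,-3.8,2.1,0],
  [255,0.4,-7.9,4.2,0],
  [255,0.6,-12.1,6,0],
  [255,0.8,-16.4,7.6,0],
])

```text
clock: 20.93
position: [616.4, 45.2, 263.6]
tool_rot: [-0.475, 0.524, 0.476, 0.523]
contact_force: [-1.4, -4.2, -0.1]
finger_gap: 0.248
```

```bash
python3 - <<'E'
from h import *
st,R=tell()
crank(np.array([630.4,-18.2]),[4,8,12,16],r=65)
E
```

```text
t 20.93 pos [616.4  45.2 263.6] F [-1.42 -4.21 -0.11] gap 23.3 zhead 1.474 j [-0.09  0.53 -0.04  1.54  0.02  1.08  1.33]
th 1.789 r 64.9
Ftan(resist+) 2.3 Frad -3.81 Fz -0.11
[255, 0.2, -4.3, 1.3, 0], [255, 0.4, -8.8, 2.3, 0], [255, 0.6, -13.3, 2.9, 0], [255, 0.8, -17.8, 3.2, 0],
```

>>> step_arm([
  [255,0.2,-4.3,0.8,0],
  [255,0.4,-8.8,1.7,0],
  [255,0.6,-13.3,2.2,0],
  [255,0.8,-17.8,2.5,0],
])

```text
clock: 21.27
position: [633.2, 46.6, 262.9]
tool_rot: [-0.474, 0.524, 0.476, 0.523]
contact_force: [-7.9, -1.8, 4.2]
finger_gap: 0.253
```

```bash
python3 - <<'E'
from h import *
st,R=tell()
crank(np.array([630.4,-18.2]),[4,8,12,16],r=65)
E
```

```text
t 21.27 pos [633.2  46.6 262.9] F [-7.86 -1.78  4.24] gap 23.8 zhead 1.475 j [-0.09  0.56 -0.04  1.48  0.02  1.11  1.34]
th 1.528 r 64.9
Ftan(resist+) 7.78 Frad -2.11 Fz 4.24
[255, 0.2, -4.5, 0.2, 0], [255, 0.4, -9.1, -0.0, 0], [255, 0.6, -13.6, -0.6, 0], [255, 0.7, -18.0, -1.4, 0],
```

```bash
python3 - <<'E'
from h import *
s=cam("scene"); crop(s,"s12.png",(200,150,300,260),6)
st,R=tell()
crank(np.array([630.4,-18.2]),[0],r=65)
E
```

```text
t 21.32 pos [633.8  46.6 262.9] F [-5.6  -0.67  3.51] gap 23.3 zhead 1.475 j [-0.09  0.56 -0.04  1.48  0.02  1.11  1.34]
th 1.519 r 64.9
Ftan(resist+) 5.56 Frad -0.96 Fz 3.51
[255, 0.0, 0.0, 0.1, 0],
```

View pics/s12.png

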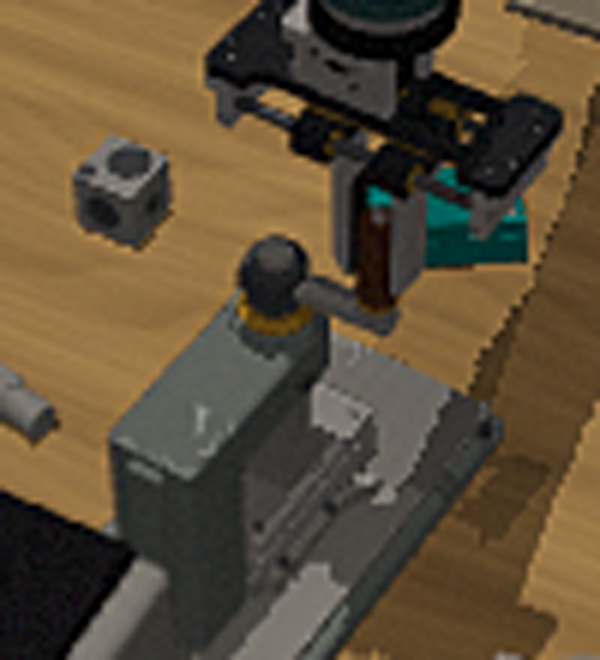

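>>> step_arm([
  [255,0,-1,0,0],
])

```text
clock: 21.4
position: [633.9, 46.6, 262.8]
tool_rot: [-0.474, 0.524, 0.477, 0.523]
contact_force: [-7.8, 0.1, 4.2]
finger_gap: 0.249
```

```bash
python3 - <<'E'
from h import *
st,R=tell()
crank(np.array([630.4,-18.2]),[0],r=65)
E
```

```text
t 21.4 pos [633.9  46.6 262.8] F [-7.78  0.11  4.22] gap 23.4 zhead 1.475 j [-0.09  0.56 -0.04  1.48  0.02  1.11  1.34]
th 1.517 r 64.9
Ftan(resist+) 7.78 Frad -0.31 Fz 4.22
[255, 0.0, 0.0, 0.1, 0],
```

```bash
python3 - <<'E'
from h import *
crank(np.array([630.4,-18.2]),[-2,-6,-12,-19,-26,-34,-42,-50],r=65)
E
```

```text
th 1.517 r 64.9
Ftan(resist+) 7.78 Frad -0.31 Fz 4.22
[255, -0.1, 2.3, -0.0, 0], [255, -0.3, 6.8, -0.5, 0], [255, -0.5, 13.4, -1.9, 0], [255, -0.9, 21.0, -4.3, 0], [255, -1.2, 28.2, -7.7, 0], [255, -1.6, 35.9, -12.5, 0], [255, -1.9, 42.8, -18.4, 0], [255, -2.3, 48.8, -25.2, 0],
```

>>> step_arm([
  [255,-0.1,3.5,0,0],
  [255,-0.3,8.5,-0.5,0],
  [255,-0.6,15.5,-2,0],
  [255,-1,23,-4.5,0],
  [255,-1.3,30.2,-8,0],
  [255,-1.7,37.5,-12.8,0],
  [255,-2,44.3,-18.7,0],
  [255,-2.4,50,-25.4,0],
])

```text
clock: 22.07
position: [582.2, 25.3, 265.4]
tool_rot: [-0.475, 0.523, 0.476, 0.524]
contact_force: [4.4, -0.5, -5.3]
finger_gap: 0.252
```

```bash
python3 - <<'E'
from h import *
st,R=tell()
crank(np.array([630.4,-18.2]),[-8,-16,-24,-32,-40,-48,-56,-64],r=65)
E
```

```text
t 22.07 pos [582.2  25.3 265.4] F [ 4.43 -0.52 -5.3 ] gap 23.7 zhead 1.475 j [-0.06  0.47 -0.04  1.63  0.02  1.04  1.36]
th 2.407 r 64.9
Ftan(resist+) -2.58 Frad -3.64 Fz -5.3
[255, -0.4, 5.0, -7.6, 0], [255, -0.8, 8.7, -15.8, 0], [255, -1.2, 11.3, -24.5, 0], [255, -1.6, 12.7, -33.5, 0], [255, -2.0, 12.8, -42.6, 0], [255, -2.4, 11.6, -51.5, 0], [255, -2.9, 9.2, -60.3, 0], [255, -3.3, 5.6, -68.6, 0],
```

>>> step_arm([
  [255,-0.2,4.5,-7.6,0],
  [255,-0.5,8.1,-15.8,0],
  [255,-0.9,10.7,-24.5,0],
  [255,-1.3,12.1,-33.5,0],
  [255,-1.7,12.2,-42.6,0],
  [255,-2.1,11,-51.5,0],
  [255,-2.6,8.8,-60.3,0],
  [255,-3,5.3,-68.6,0],
])

```text
clock: 22.73
position: [570.7, -43.9, 268.6]
tool_rot: [-0.475, 0.524, 0.475, 0.523]
contact_force: [-2.6, 1.7, 1.8]
finger_gap: 0.255
```

```bash
python3 - <<'E'
from h import *
st,R=tell()
crank(np.array([630.4,-18.2]),[-8,-16,-24,-32,-40,-48,-56,-64],r=65)
E
```

```text
t 22.73 pos [570.7 -43.9 268.6] F [-2.55  1.68  1.76] gap 24.0 zhead 1.474 j [ 0.05  0.45 -0.03  1.66  0.02  1.04  1.49]
th -2.734 r 65.0
Ftan(resist+) -2.55 Frad 1.68 Fz 1.76
[255, -0.4, -4.9, -7.6, 0], [255, -0.8, -10.9, -14.5, 0], [255, -1.2, -17.7, -20.4, 0], [255, -1.6, -25.3, -25.4, 0], [255, -2.0, -33.5, -29.2, 0], [255, -2.4, -42.2, -31.9, 0], [255, -2.8, -51.1, -33.3, 0], [255, -3.2, -60.2, -33.5, 0],
```

>>> step_arm([
  [255,-0.4,-4.7,-7.8,0],
  [255,-0.8,-10.7,-14.7,0],
  [255,-1.2,-17.5,-20.6,0],
  [255,-1.6,-25.3,-25.5,0],
  [255,-2,-33.5,-29.3,0],
  [255,-2.4,-42.2,-32,0],
  [255,-2.8,-51.1,-33.4,0],
  [255,-3.2,-60.2,-33.6,0],
])

```text
clock: 23.4
position: [629.0, -83.4, 271.8]
tool_rot: [-0.476, 0.524, 0.475, 0.524]
contact_force: [-3.2, -0.1, 4.5]
finger_gap: 0.254
```

```bash
python3 - <<'E'
from h import *
st,R=tell()
crank(np.array([630.4,-18.2]),[-8,-16,-24,-32,-40,-48,-56,-64],r=65)
E
```

```text
t 23.4 pos [629.  -83.4 271.8] F [-3.24 -0.13  4.48] gap 23.9 zhead 1.473 j [ 0.1   0.54 -0.02  1.48  0.01  1.12  1.55]
th -1.593 r 65.2
Ftan(resist+) -3.24 Frad 0.2 Fz 4.48
[255, -0.4, -9.0, 1.6, 0], [255, -0.8, -17.7, 4.1, 0], [255, -1.2, -25.9, 7.8, 0], [255, -1.6, -33.6, 12.7, 0], [255, -2.0, -40.5, 18.5, 0], [255, -2.4, -46.5, 25.3, 0], [255, -2.8, -51.6, 32.9, 0], [255, -3.2, -55.5, 41.0, 0],
```

>>> step_arm([
  [255,-0.5,-9,1.5,0],
  [255,-1,-17.7,4,0],
  [255,-1.4,-25.9,7.7,0],
  [255,-1.8,-33.6,12.6,0],
  [255,-2.2,-40.5,18.5,0],
  [255,-2.6,-46.5,25.3,0],
  [255,-3,-51.6,32.9,0],
  [255,-3.4,-55.5,41,0],
])

```text
clock: 24.07
position: [688.8, -46.9, 275.2]
tool_rot: [-0.476, 0.523, 0.474, 0.524]
contact_force: [1.2, -4.1, 1.8]
finger_gap: 0.25
```

```bash
python3 - <<'E'
from h import *
st,R=tell()
crank(np.array([630.4,-18.2]),[-7,-14,-20,-24],r=65)
E
```

```text
t 24.07 pos [688.8 -46.9 275.2] F [ 1.18 -4.09  1.81] gap 23.5 zhead 1.474 j [ 0.04  0.63 -0.02  1.3   0.01  1.21  1.49]
th -0.458 r 65.1
Ftan(resist+) -3.14 Frad 2.87 Fz 1.81
[255, -0.4, -2.3, 7.6, 0], [255, -0.7, -3.7, 15.4, 0], [255, -1.0, -4.1, 22.2, 0], [255, -1.2, -4.0, 26.7, 0],
```

>>> step_arm([
  [255,-0.4,-2.6,7.4,0],
  [255,-0.7,-4,15.2,0],
  [255,-1,-4.5,22,0],
  [255,-1.2,-4.3,26.5,0],
  [255,-1.2,-4.3,26.5,0],
])

```text
clock: 24.48
position: [695.2, -17.3, 276.6]
tool_rot: [-0.476, 0.522, 0.476, 0.524]
contact_force: [6.0, -0.1, 1.2]
finger_gap: 0.252
```

```bash
python3 - <<'E'
from h import *
st,R=tell()
crank(np.array([630.4,-18.2]),[0],r=65)
E
```

```text
t 24.48 pos [695.2 -17.3 276.6] F [ 6.04 -0.09  1.21] gap 23.7 zhead 1.477 j [-0.    0.64 -0.02  1.28  0.01  1.22  1.45]
th 0.014 r 64.8
Ftan(resist+) -0.17 Frad 6.03 Fz 1.21
[255, 0.0, -0.2, 0.0, 0],
```

>>> step_arm([
  [200,0,-1,0,0],
  [150,0,-1.5,0,0],
  [90,0,-1.5,0,0],
  [90,0,-1.5,0,0],
  [90,0,-1.5,0,0],
  [90,-12,-1.5,0,0],
  [90,-40,-1.5,0,0],
  [90,-75,-1.5,0,0],
])

```text
clock: 25.15
position: [693.2, -20.4, 349.0]
tool_rot: [-0.473, 0.525, 0.477, 0.522]
contact_force: [0.9, 0.3, 0.3]
finger_gap: 0.649
```

>>> step_arm([
  [90,-10,20,0,0],
  [90,-10,55,0,0],
  [90,-10,95,0,0],
  [90,-10,135,0,0],
  [90,-10,170,0,0],
  [90,-10,190,0,0],
  [90,-10,200,0,0],
  [90,-10,200,0,0],
])

```text
clock: 25.82
position: [494.6, -1.1, 361.8]
tool_rot: [-0.475, 0.523, 0.475, 0.524]
contact_force: [0.4, 0.1, -0.0]
finger_gap: 0.649
```

```bash
python3 - <<'E'
from h import *
st,R=tell()
c=save("wrist","w20.png"); pickle.dump((c,st),open("w20.pkl","wb"))
s=cam("scene"); crop(s,"s20.png",(200,170,300,280),5)
st,R=tell()
print(mv((470,0,150),1.473))
E
```

```text
t 25.82 pos [494.6  -1.1 361.8] F [ 0.37  0.08 -0.04] gap 61.0 zhead 1.475 j [-0.03  0.25 -0.04  1.7   0.01  1.2   1.41]
t 25.92 pos [497.3  -1.4 361.4] F [ 0.47  0.38 -0.78] gap 61.0 zhead 1.474 j [-0.03  0.25 -0.04  1.69  0.01  1.19  1.41]
(array([211.3,  27.6,  -1.3]), np.float64(0.01))
```

View pics/w20.png

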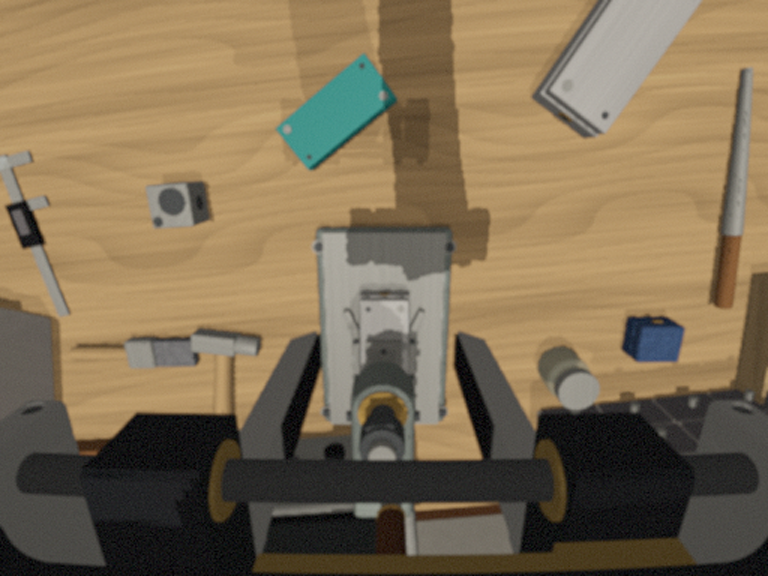

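View pics/s20.png

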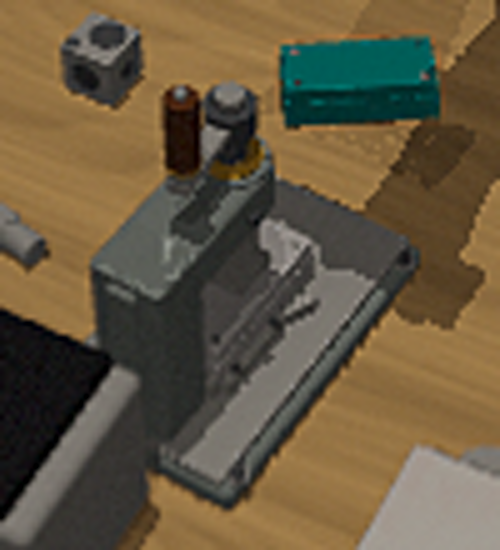

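>>> step_arm([
  [90,30,-2,0,0],
  [90,70,-4,0,0],
  [90,110,-6,0,0],
  [90,150,-8,0,0],
  [90,185,-10,0,0],
  [90,212,-12,0,0],
  [90,223,-13,0,0],
  [90,223,-13,0,0],
])

```text
clock: 26.58
position: [508.5, -2.8, 134.3]
tool_rot: [-0.474, 0.525, 0.477, 0.522]
contact_force: [0.2, -0.4, 0.0]
finger_gap: 0.65
```

```bash
python3 - <<'E'
from h import *
st,R=tell()
c=save("wrist","w21.png"); pickle.dump((c,st),open("w21.pkl","wb"))
crop(c,"w21a.png",(170,150,345,370),3)
st,R=tell()
E
```

```text
t 26.58 pos [508.5  -2.8 134.3] F [ 0.21 -0.44  0.03] gap 61.1 zhead 1.474 j [-0.03  0.53 -0.03  1.97  0.03  0.64  1.39]
t 26.63 pos [509.5  -2.7 136.1] F [-0.21 -0.55  0.12] gap 60.8 zhead 1.474 j [-0.03  0.53 -0.03  1.97  0.03  0.64  1.39]
```

View pics/w21a.png

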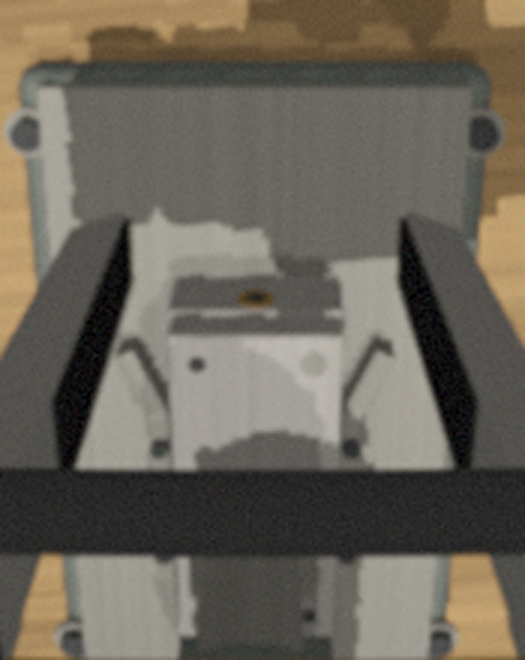

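```bash
python3 - <<'E'
from h import *
u=np.array([.9952,-.0976])
for f,rb,rl,rt in(("w9",247,280,308),("w21",277,306,333)):
    c,st=pickle.load(open(f+".pkl","rb"))
    px=lambda r:(np.array([[262,r]],float)+.5)/3-.5+(170,150)
    a=unproj(c,px(rl),56,st)[0]; x0=a[:2]@u; b0=unproj(c,px(rb),30,st)[0][:2]@u
    zs=np.linspace(60,85,251); xs=[unproj(c,px(rt),z,st)[0][:2]@u for z in zs]
    print(f,"bottom x",b0,"ledge x",x0,"top z using bottom/ledge",[zs[np.argmin(abs(np.array(xs)-(q+1.5)))] for q in(b0,x0)])
E
```

```text
w9 bottom x 563.6576733420396 ledge x 563.6597882368914 top z using bottom/ledge [np.float64(72.5), np.float64(72.5)]
w21 bottom x 565.0986116900137 ledge x 562.860878582189 top z using bottom/ledge [np.float64(67.2), np.float64(71.0)]
```

```bash
python3 - <<'E'
from h import *
c=save("top","t30.png"); st,R=tell()
print(job.close_job())
E
```

```text
t 26.68 pos [510.2  -2.6 137.4] F [-0.36  0.51  0.53] gap 61.1 zhead 1.474 j [-0.03  0.53 -0.03  1.97  0.03  0.64  1.39]
the job is handed in; nothing more can be done
None
```

View pics/t30.png

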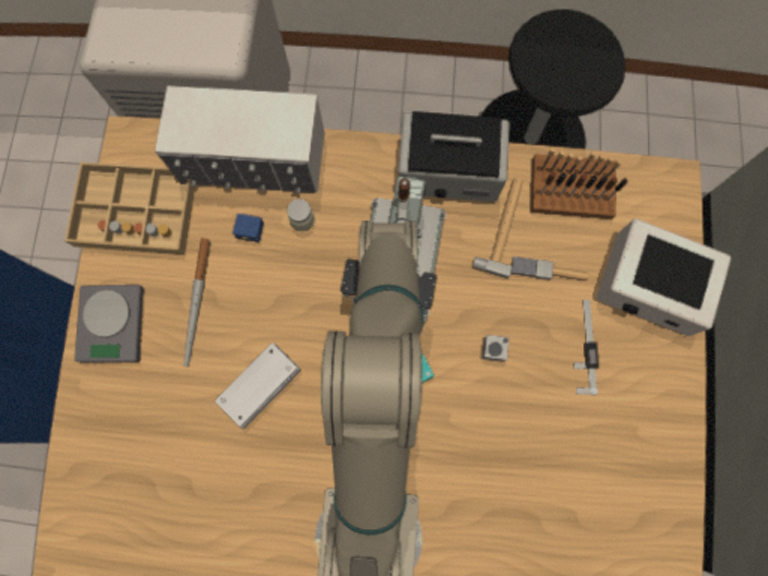

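The mould is closed and home against the stop in the press, and I handed the job in at about 27 s of the 72 s allowed.

- **Placing:** I set the smaller grey mould on the bed and pushed it between the rails until it stopped moving at about 6 N. The camera then put its rear end 64 mm before the screw axis, against the 65 mm expected.
- **Winding in:** I wound the crank about 599° clockwise in one grip. Grip resistance was about 1.5 N empty and 3 N on the dowels. It then rose steeply to 7.8 N, about 6 N over the empty screw. A further 1 mm of commanded travel moved the grip only about 0.1 mm, so I stopped there.
- **Winding back:** I wound back about 274° and let go.

**Last checks:**
- **Mould top:** The rear view showed the upper half lower than before. My two estimates of its top disagree: 71 mm measured from the ledge between the halves and 67 mm from the bottom edge, against 70 mm when home. The edges are only a few pixels wide, so I relied on the force and the crank angle more than on this.
- **Bench:** The last top picture showed the other things in their places, except the turquoise mould, mostly hidden by the arm there. It looked undisturbed in the wrist picture after the crank was released. The arm was touching nothing.

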